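Rack the colour-coded boards

TASK

The four small chopping boards have dried in the wire drainer. Move the row over to the storage rack, reordered so that each board stands upright in the slot of its own colour, right down on the slot's floor and centred front to back. Lower them in without dropping them, and leave the orange mug and the food tin where they stand.

Things in the scene. Friction and masses are not known exactly. Their poses are not given: they have to be found in the camera images.
- board_red: Small red plastic chopping board, 112 mm wide, 140 tall, 10 thick, 110 to 225 g, standing on edge in the drainer. Origin: middle of its lower edge; z up the board, x along its width, y its thickness. A 14 mm hanging hole lies near one upper corner, 38 mm from the middle; the middle of the upper edge is solid and flat, good to pinch. Corners rounded by 14 mm.
- board_yellow: Small yellow plastic chopping board, 112 mm wide, 140 tall, 10 thick, 110 to 225 g, standing on edge in the drainer. Origin: middle of its lower edge; z up the board, x along its width, y its thickness. Boards stand in the fixed wire drainer in a row at 46 mm pitch, in varying order, lower edges 20 mm above the worktop.
- board_green: Small green plastic chopping board, 112 mm wide, 140 tall, 10 thick, 110 to 225 g, standing on edge in the drainer. Origin: middle of its lower edge; z up the board, x along its width, y its thickness. Drainer: wire loops 77 mm above the worktop, 14 mm clear, widening to 31 mm in the top 15 mm; the loops end 36 mm either side of the board's middle.
- board_blue: Small blue plastic chopping board, 112 mm wide, 140 tall, 10 thick, 110 to 225 g, standing on edge in the drainer. Origin: middle of its lower edge; z up the board, x along its width, y its thickness. Drainer and storage rack stand one left and one right of the sink, either way round. Either face of a board may be the front.
- shoe_red: Fixed red plastic slot of the storage rack, for the red board. Origin: middle of its underside, 15 mm above the worktop; z up, x along the slot (80 mm long, ends open), y across. Slot floor 4 mm above the origin; walls 14 mm apart up to 49 mm above the origin, then the mouth widens to about 33 mm at 67 mm.
- shoe_yellow: Fixed yellow plastic slot of the storage rack, for the yellow board. Origin: middle of its underside, 15 mm above the worktop; z up, x along the slot (80 mm long, ends open), y across. Slot floor 4 mm above the origin; walls 14 mm apart up to 49 mm above the origin, then the mouth widens to about 33 mm at 67 mm. The four slots are side by side at 46 mm pitch.
- shoe_green: Fixed green plastic slot of the storage rack, for the green board. Origin: middle of its underside, 15 mm above the worktop; z up, x along the slot (80 mm long, ends open), y across. Slot floor 4 mm above the origin; walls 14 mm apart up to 49 mm above the origin, then the mouth widens to about 33 mm at 67 mm. A seated board's origin is 4 mm above the slot's.
- shoe_blue: Fixed blue plastic slot of the storage rack, for the blue board. Origin: middle of its underside, 15 mm above the worktop; z up, x along the slot (80 mm long, ends open), y across. Slot floor 4 mm above the origin; walls 14 mm apart up to 49 mm above the origin, then the mouth widens to about 33 mm at 67 mm. Seated boards stick out 16 mm at each end.
- mug: Orange plastic mug, 80 x 115 mm with its handle, 98 mm tall, standing on the worktop at the right; a bystander. Origin: on its underside; z up.
- soup_tin: Small white and teal food tin, 58 mm across, 72 mm tall, standing on the worktop left of the sink; a bystander. Origin: middle of its underside; z up. (Between the two racks the kitchen tap rises to 370 mm above the worktop behind the sink; its spout reaches to x = 0.58 m, so carry things across in front of it.)

How it is judged (in metres and radians):
At the end, for the whole second after the job is handed in: Each of the four boards stands in the slot of its own colour: centre within 15 mm of the slot's middle along the slot and within 8 mm across it, lower edge no more than 6 mm above the slot's floor, upright within 0.15 rad and in line with the slot within 0.15 rad; all at rest and released (x of board_red in the frame of shoe_red between -0.015 and 0.015 m and y of board_red in the frame of shoe_red between -0.008 and 0.008 m and z of board_red in the frame of shoe_red between -0.004 and 0.01 m and angle between each of board_red, board_yellow, board_green, board_blue's own z axis and vertical below 0.15 rad and angle between the x axis of board_red and the x axis of shoe_red, either way round below 0.15 rad and linear speed of each of board_red, board_yellow, board_green, board_blue below 0.02 m/s and angular speed of each of board_red, board_yellow, board_green, board_blue below 0.15 rad/s and contact force between each of board_red, board_yellow, board_green, board_blue and the fingers below 0.05 N and x of board_yellow in the frame of shoe_yellow between -0.015 and 0.015 m and y of board_yellow in the frame of shoe_yellow between -0.008 and 0.008 m and z of board_yellow in the frame of shoe_yellow between -0.004 and 0.01 m and angle between the x axis of board_yellow and the x axis of shoe_yellow, either way round below 0.15 rad and x of board_green in the frame of shoe_green between -0.015 and 0.015 m and y of board_green in the frame of shoe_green between -0.008 and 0.008 m and z of board_green in the frame of shoe_green between -0.004 and 0.01 m and angle between the x axis of board_green and the x axis of shoe_green, either way round below 0.15 rad and x of board_blue in the frame of shoe_blue between -0.015 and 0.015 m and y of board_blue in the frame of shoe_blue between -0.008 and 0.008 m and z of board_blue in the frame of shoe_blue between -0.004 and 0.01 m and angle between the x axis of board_blue and the x axis of shoe_blue, either way round below 0.15 rad); the robot touches nothing.
It fails at once if a board is dropped (it moves free of the fingers faster than 0.5 m/s) ((linear speed of board_red above 0.5 m/s and contact force between board_red and the fingers below 0.02 N) or (linear speed of board_yellow above 0.5 m/s and contact force between board_yellow and the fingers below 0.02 N) or (linear speed of board_green above 0.5 m/s and contact force between board_green and the fingers below 0.02 N) or (linear speed of board_blue above 0.5 m/s and contact force between board_blue and the fingers below 0.02 N)).
It fails at once if the orange mug is knocked over or shifted by more than 30 mm (distance of mug from where it was at the start of the episode above 0.03 m or angle between mug's own z axis and vertical above 0.3 rad).
It fails at once if the food tin is knocked over or shifted by more than 30 mm (distance of soup_tin from where it was at the start of the episode above 0.03 m or angle between soup_tin's own z axis and vertical above 0.3 rad).
It also fails if it takes over 128 s, if anything falls off the work surface, if the arm or the gripper's body presses on something with over 40 N, if the wrist force passes 120 N, or if a joint passes its speed limit or range.

ROBOT

A 7-joint arm with a two-finger parallel gripper is mounted at the origin on a cart in front of the work surface, level with it; the furniture and walls round the work are solid. World frame = base frame: x ahead of the robot, y to its left, z up, the work surface at z = 0. Lengths are in mm, angles in rad, forces in N, time in s.
With the tool pointing down it reaches from about 400 to 875 mm from the base axis. Payload 4.4 kg.
Tool frame: the origin (TCP) lies midway between the tips of the shut fingers; the grasp point (between the pads) lies ctrl.grip_depth behind it (ctrl.grip_depth is the distance from the TCP to the grasp point, in mm); y points along the fingers, x is the direction in which the jaws open and shut, and the axes are right-handed (so a half turn about y gives the same grasp; the last joint's range is limited). The gripper opens to 85 mm and grips with 20 to 120 N. Pads are 22 mm wide; open, the fingers measure 114 mm over their backs; the gripper's body (76 mm by 85 mm) begins 54 mm behind the grasp point. The pads swing forward as they close: fully open they stand 13 mm farther back than shut.
Start: joints at [-1.243, 0.628, 0.038, 1.517, -0.027, 0.996, -0.02], TCP at [249.383, 600.271, 231.313] pointing down, gripper open.
Joint ranges: [-3.06, 3.06], [-0.37, 2.12], [-1.25, 1.32], [0.18, 2.47], [-1.1, 4.24], [0.23, 1.98], [-2.94, 2.94]. Speed limits (rad/s): [2.57, 2.57, 3.14, 3.14, 3.14, 3.14, 3.14].

INTERFACE

Orientations are given as [roll, pitch, yaw] about the fixed x, y, z axes, in that order (R = Rz(yaw) Ry(pitch) Rx(roll)).
In Python, from cell import ctrl gives the robot as it stands. The module is installed in compiled form; this text tells all that it offers.
- The arm moves only by the tool play_rows, never from a script. Its argument "rows" is a list of rows, each a list of 3 entries, a list of its own where there are three numbers: the opening, from 0 (shut) to 1 (fully open), then the shift along the tool's x, y, z in cm, then the turn, a rotation vector about the tool's x, y, z in degrees. A call has exactly 8 rows; each row shifts and turns the commanded pose from where the row before left it, along the tool's axes as they then stand; what a row does not reach is not made up. A row lasts 1/10 s, in which the tool goes at most 50 mm and 8.59 degrees, less where a joint would pass 70% of its speed; a pose out of reach is approached as far as the arm can. A call with a gripper value outside its range is refused whole. The fingers move at their own pace and stop on an object; the grip force is fixed at half the most. Time passes only in rows, so rows that do not move let the fingers close, or fill a call up. It gives the time, the measured TCP pose, the force and the opening at its end, in the units of the state.
- ctrl.read_state(): the state, without advancing time (a new reading comes with each control period).
- ctrl.get_image(name): name is "side" or "top" or "wrist"; returns a dict with "img" (400x640x3 uint8, red, green, blue), "fx", "fy", "cx", "cy" (pixels), "k1" (the pictures are not rectified: a ray, as slopes to the right and down, at radius r is drawn at 1 + k1 r^2 times it, then the intrinsics apply), "extrinsics" (4x4, takes a point from camera to world coordinates). Camera axes: x right, y up, looking along -z (the intrinsics and any distortion apply to the point x, -y, -z); pixel columns grow to the right and rows downward; lengths in mm; the calibration is good to about 2 mm. A picture is of the moment at which its call begins. There is no depth.
- ctrl.finish_job(): hands the job in, once; it reports no verdict.
Trained networks look in a picture, given as the dict that the camera call returned (one of the last four; its "shot" number tells which), for a name from the list of things; names that differ only in an ending like _2 or _b are one class to them, and where a whole thing is asked for, a point or a joint stands for the part that bears it (a point fixed in the world has none). Each returns a list of dicts, best first, with "conf" (0 to 1); they miss things now and then, are a little off and sometimes report something else, mostly with a low value. They report only what shows in the picture. A call takes as long as a camera call.
- ctrl.regions_of(picture, thing): "pixels" (400x640 bool, what is visible of it) and "centre" ([column, row] as shares, 0 to 1, of the picture: columns of its width, rows of its height, amid what is visible of it).
- ctrl.mark_of(picture, thing): "centre" ([column, row] as shares, 0 to 1, of the picture: columns of its width, rows of its height: a listed point, or the origin of a listed thing).
The state is a dict: "clock": time; "qpos": joint angles; "qd": joint speeds; "tau": joint torques, N m; "eef_pos": TCP position; "tool_rot": TCP orientation; "force": force on the tool from outside, world axes, zero at the start; "torque": the same for the moment, N m; "width": finger opening in mm.
Only numpy, scipy, OpenCV 4.12 (cv2) and the standard library are available. Lean on these libraries where they do the work, as an engineer would, in place of code of your own. Each camera call takes 0.05 s, during which the arm holds its last target.

## Working session

There is one attempt and no reset: what is moved stays moved. The work goes in short steps, Python scripts to look and compute and a tool call to move; the robot and the scene stay as the last step left them, time stands still between calls to the robot, and variables do not carry over. Pictures are saved under pics/ and viewed, and the job is handed in when it is done.

Besides the shell and the picture viewer there is one more tool, called in YAML: its name, and indented under it one key for each argument. play_rows: Moves the arm, as the interface text tells. Its arguments: {"type":"object","properties":{"rows":{"type":"array","items":{"type":"array"}}},"required":["rows"]}

```bash
mkdir -p pics
python3 - <<'E'
from cell import ctrl
import cv2
s=ctrl.read_state()
for k,v in s.items(): print(k,v)
print([a for a in dir(ctrl) if a[0]!='_'], ctrl.grip_depth)
for n in ("side","top","wrist"):
    p=ctrl.get_image(n); cv2.imwrite(f"pics/{n}0.png",p["img"][:,:,::-1]); print(n,{k:v for k,v in p.items() if k!="img"})
E
```

```text
clock 0.0
qpos [-1.24280139  0.62938272  0.03846913  1.5183779  -0.02698712  0.9962582
 -0.01999549]
qd [-1.10490913e-03  1.47841519e-03  1.80519282e-03  8.13561543e-06
 -1.11234508e-03  6.57485951e-04 -5.47963049e-04]
tau [ 5.56720825e-04 -5.63393605e+01  1.22668114e+00 -1.93439251e+01
  1.11319392e-02  1.07911817e-02 -1.34609092e-06]
eef_pos [249.15590015 599.67937571 230.36268878]
tool_rot [-1.57085018  0.00190666  1.17699064]
force [-0.07989017  0.26957709 -0.11846509]
torque [-0.05360349 -0.02116399  0.02143248]
width 85.52766815759772
['MotionError', 'finish_job', 'get_image', 'grip_depth', 'mark_of', 'read_state', 'regions_of'] 18.700000000000003
side {'fx': 451.66392118730806, 'fy': 451.66392118730806, 'cx': 328.9218790236664, 'cy': 197.69833916662958, 'k1': 0.039285303970476186, 'extrinsics': array([[ 6.05883543e-02,  4.55708651e-01, -8.88064568e-01,
        -8.81282782e+02],
       [-9.97849905e-01,  5.37615389e-03, -6.53197141e-02,
        -2.27328395e+02],
       [-2.49923870e-02,  8.90112758e-01,  4.55054567e-01,
         7.43673006e+02],
       [ 0.00000000e+00,  0.0000
[... 371 characters left out ...]
9069235e+02],
       [-3.32775113e-03,  1.32645703e-01,  9.91157931e-01,
         1.39390950e+03],
       [ 0.00000000e+00,  0.00000000e+00,  0.00000000e+00,
         1.00000000e+00]]), 'shot': 2}
wrist {'fx': 295.1964559841527, 'fy': 295.1964559841527, 'cx': 318.36470415665286, 'cy': 203.08726229850768, 'k1': 0.003434149707017987, 'extrinsics': array([[ 3.84308040e-01, -8.91521752e-01, -2.39783851e-01,
         1.88013034e+02],
       [ 9.23204907e-01,  3.71070648e-01,  9.99963691e-02,
         6.25658677e+02],
       [-1.72189261e-04, -2.59799037e-01,  9.65662690e-01,
         3.72330445e+02],
       [ 0.00000000e+00,  0.00000000e+00,  0.00000000e+00,
         1.00000000e+00]]), 'shot': 3}
```

View pics/side0.png

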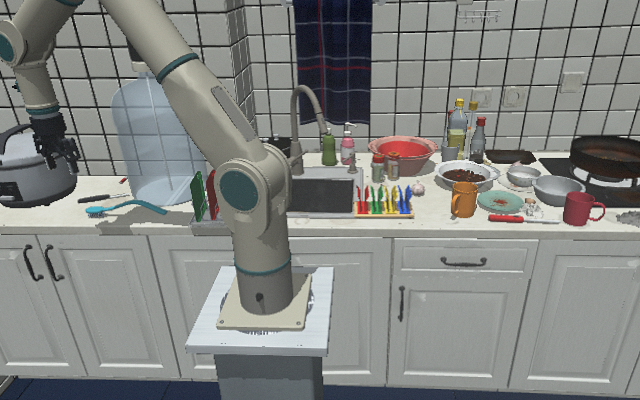

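View pics/top0.png

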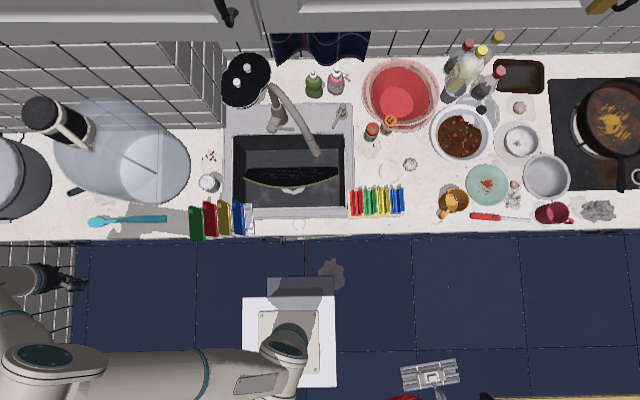

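View pics/wrist0.png

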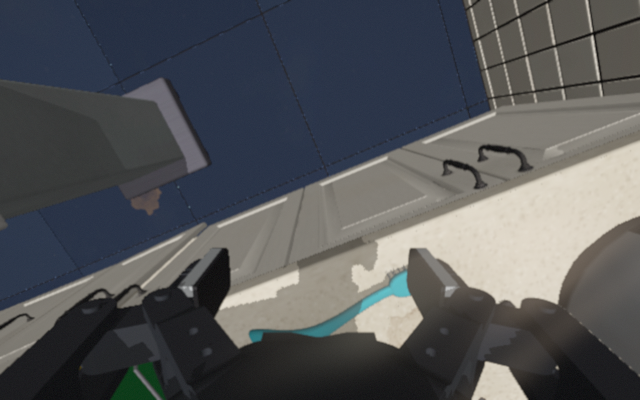

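```bash
cat > h.py <<'E'
import numpy as np, cv2
from scipy.spatial.transform import Rotation as R
def ray(p,uv):
    uv=np.atleast_2d(uv).astype(float)
    s=(uv-[p["cx"],p["cy"]])/[p["fx"],p["fy"]]
    t=s.copy()
    for _ in range(20): t=s/(1+p["k1"]*(t**2).sum(1,keepdims=True))
    d=np.c_[t[:,0],-t[:,1],-np.ones(len(t))]
    E=np.array(p["extrinsics"]); return E[:3,3], d@E[:3,:3].T
def onz(p,uv,z):
    o,d=ray(p,uv); return o+d*((z-o[2])/d[:,2:3])
def proj(p,X):
    E=np.array(p["extrinsics"]); c=(np.atleast_2d(X)-E[:3,3])@E[:3,:3]
    s=np.c_[c[:,0],-c[:,1]]/-c[:,2:3]
    s=s*(1+p["k1"]*(s**2).sum(1,keepdims=True))
    return s*[p["fx"],p["fy"]]+[p["cx"],p["cy"]]
E
python3 - <<'E'
from cell import ctrl
import cv2
from h import *
p=ctrl.get_image("top"); im=p["img"][:,:,::-1]
a=cv2.resize(im[190:250,170:270],None,fx=8,fy=8,interpolation=cv2.INTER_CUBIC)
b=cv2.resize(im[170:230,335:415],None,fx=8,fy=8,interpolation=cv2.INTER_CUBIC)
cv2.imwrite("pics/a1.png",a);cv2.imwrite("pics/b1.png",b)
for c in "red yellow green blue".split():
    for t in ("board_","shoe_"):
        for r in ctrl.mark_of(p,t+c)[:2]:
            uv=np.array(r["centre"])*[640,400]; print(t+c,round(r["conf"],2),uv.round(1),onz(p,uv,20)[0].round(0))
        for r in ctrl.regions_of(p,t+c)[:2]:
            m=r["pixels"]; ys,xs=np.nonzero(m); print("   reg",round(r["conf"],2),m.sum(),xs.min(),xs.max(),ys.min(),ys.max())
for t in("mug","soup_tin"):
    for r in ctrl.mark_of(p,t)[:1]:
        uv=np.array(r["centre"])*[640,400]; print(t,r["conf"],onz(p,uv,0)[0].round())
E
```

```text
board_red 0.66 [215.1 223.6] [405. 251.  20.]
   reg 0.81 496 202 218 200 236
   reg 0.45 283 364 376 191 214
shoe_red 0.6 [354.5 206.1] [ 456. -236.   20.]
shoe_red 0.27 [241.3 220.6] [413. 160.  20.]
   reg 0.72 311 350 363 190 215
board_yellow 0.59 [230.5 216.8] [427. 197.  20.]
   reg 0.55 397 217 230 199 234
   reg 0.48 300 350 363 191 215
shoe_yellow 0.79 [382.  198.5] [ 481. -334.   20.]
   reg 0.77 305 377 390 189 213
   reg 0.46 335 198 219 173 192
board_green 0.9 [206.6 226.9] [394. 280.  20.]
   reg 0.98 497 188 205 205 240
shoe_green 0.58 [368.6 201. ] [ 473. -286.   20.]
shoe_green 0.51 [356.2 203.9] [ 463. -243.   20.]
   reg 0.78 318 363 376 189 214
board_blue 0.61 [241.3 215. ] [433. 160.  20.]
   reg 0.94 392 232 244 199 234
shoe_blue 0.61 [393.5 201.9] [ 468. -373.   20.]
   reg 0.68 358 390 404 187 213
mug 0.84 [ 456. -557.    0.]
soup_tin 0.85 [549. 283.   0.]
```

View pics/a1.png

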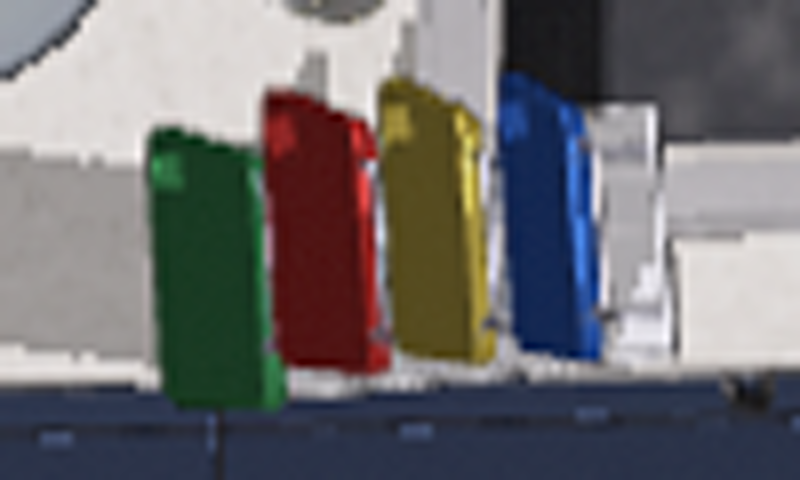

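View pics/b1.png

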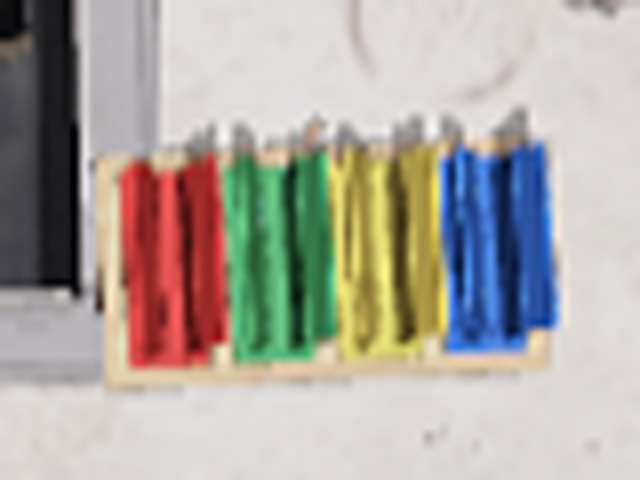

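Run:
```python
from cell import ctrl
from h import *
p=ctrl.get_image("top")
A=lambda L: np.array(L)/8.+[170,190]
B=lambda L: np.array(L)/8.+[335,170]
for n,L in dict(green=[(150,128),(165,400)],red=[(263,92),(280,365)],yellow=[(380,80),(393,355)],blue=[(500,72),(515,355)]).items():
    P=onz(p,A(L),160); d=P[0]-P[1]; print(n,P.round(0)[:,:2].tolist(),np.linalg.norm(d).round(1),np.degrees(np.arctan2(d[1],d[0])).round(1),P.mean(0).round(0))
# rack: left/right outlines at mouth height 82: 
for n,L in dict(red=[(122,165),(132,365)],green=[(226,165),(236,360)],yel=[(332,160),(342,358)],blue=[(440,155),(450,352)]).items():
    P=onz(p,B(L),82); d=P[0]-P[1]; print(n,P.round(0)[:,:2].tolist(),np.linalg.norm(d).round(1),np.degrees(np.arctan2(d[1],d[0])).round(1),P.mean(0).round(0))
P=onz(p,B([(105,385),(548,372)]),8); d=P[0]-P[1];print(P.round(),np.degrees(np.arctan2(d[1],d[0])))
```

```text
green [[452.0, 297.0], [346.0, 289.0]] 106.9 4.5 [399. 293. 160.]
red [[465.0, 253.0], [358.0, 244.0]] 107.6 4.6 [412. 248. 160.]
yellow [[469.0, 207.0], [361.0, 200.0]] 108.3 3.5 [415. 203. 160.]
blue [[471.0, 159.0], [360.0, 153.0]] 111.5 3.5 [416. 156. 160.]
red [[502.0, -218.0], [418.0, -220.0]] 84.2 1.1 [ 460. -219.   82.]
green [[501.0, -262.0], [419.0, -263.0]] 82.1 0.9 [ 460. -263.   82.]
yel [[502.0, -307.0], [419.0, -307.0]] 83.4 0.6 [ 460. -307.   82.]
blue [[503.0, -352.0], [420.0, -353.0]] 83.0 0.4 [ 462. -352.   82.]
[[ 415. -214.    8.]
 [ 417. -408.    8.]] 90.49807050568461
```

```bash
cat > plan.py <<'E'
# usage: plan.py grip x y z yaw n  -> tool-frame rows from the current pose
import sys
from cell import ctrl
from h import *
def plan(tgt,yaw,n,pose=None,pr=True):
    s=ctrl.read_state()
    p=np.array(s["eef_pos"]) if pose is None else np.array(pose[0]); 
    Rm=R.from_euler("xyz",s["tool_rot"]) if pose is None else pose[1]
    Rt=R.from_euler("xyz",[-np.pi/2,0,np.radians(yaw)])
    rv=(Rm.inv()*Rt).as_rotvec(degrees=True)/n
    d=(np.array(tgt)-p)/n; out=[]
    for i in range(n):
        t=Rm.inv().apply(np.array(tgt)-p)/(n-i)/10
        t=np.round(t,2); out.append((t.tolist(),np.round(rv,2).tolist()))
        p=p+Rm.apply(t*10); Rm=Rm*R.from_rotvec(np.round(rv,2),degrees=True)
    if pr:
        for o in out: print(o)
    return out,(p,Rm)
if __name__=="__main__":
    a=list(map(float,sys.argv[1:])); plan(a[:3],a[3],int(a[4]))
E
python3 plan.py 265 350 330 94 8
```

```text
([-2.81, -1.23, -1.38], [-0.0, -3.32, -0.0])
([-2.89, -1.23, -1.22], [-0.0, -3.32, -0.0])
([-2.96, -1.23, -1.05], [-0.0, -3.32, -0.0])
([-3.01, -1.24, -0.87], [-0.0, -3.32, -0.0])
([-3.05, -1.23, -0.7], [-0.0, -3.32, -0.0])
([-3.09, -1.24, -0.52], [-0.0, -3.32, -0.0])
([-3.12, -1.23, -0.34], [-0.0, -3.32, -0.0])
([-3.13, -1.24, -0.15], [-0.0, -3.32, -0.0])
```

play_rows:
  rows:
    - [0.4,[-2.8,-1.2,-1.4],[0,-3.3,0]]
    - [0.4,[-2.9,-1.2,-1.2],[0,-3.3,0]]
    - [0.4,[-3.0,-1.2,-1.0],[0,-3.3,0]]
    - [0.4,[-3.0,-1.2,-0.9],[0,-3.3,0]]
    - [0.4,[-3.0,-1.2,-0.7],[0,-3.3,0]]
    - [0.4,[-3.1,-1.2,-0.5],[0,-3.3,0]]
    - [0.4,[-3.1,-1.2,-0.3],[0,-3.3,0]]
    - [0.4,[-3.1,-1.2,-0.1],[0,-3.3,0]]

```text
clock: 1.95
eef_pos: [263.5, 349.3, 327.9]
tool_rot: [-1.571, -0.0, 1.64]
force: [0.6, 0.0, -0.3]
width: 34.1
```

```bash
python3 plan.py 400 222 330 94 7
```

```text
([-1.95, -0.03, -1.82], [0.0, -0.01, 0.0])
([-1.95, -0.03, -1.82], [0.0, -0.01, 0.0])
([-1.95, -0.03, -1.82], [0.0, -0.01, 0.0])
([-1.95, -0.03, -1.82], [0.0, -0.01, 0.0])
([-1.95, -0.03, -1.82], [0.0, -0.01, 0.0])
([-1.95, -0.03, -1.82], [0.0, -0.01, 0.0])
([-1.95, -0.03, -1.81], [0.0, -0.01, 0.0])
```

play_rows:
  rows:
    - [0.4,[-1.9,0,-1.8],[0,0,0]]
    - [0.4,[-1.9,0,-1.8],[0,0,0]]
    - [0.4,[-1.9,0,-1.8],[0,0,0]]
    - [0.4,[-1.9,0,-1.8],[0,0,0]]
    - [0.4,[-2,0,-1.8],[0,0,0]]
    - [0.4,[-2,0,-1.9],[0,0,0]]
    - [0.4,[-2,0,-1.9],[0,0,0]]
    - [0.4,[0,0,0],[0,0,0]]

```text
clock: 2.75
eef_pos: [403.0, 220.4, 327.5]
tool_rot: [-1.573, 0.001, 1.631]
force: [-0.9, 0.2, -1.1]
width: 33.7
```

Run:
```python
from cell import ctrl
from h import *
p=ctrl.get_image("wrist"); cv2.imwrite("pics/w2.png",p["img"][:,:,::-1])
np.save("w2.npy",p,allow_pickle=True); print(ctrl.read_state()["eef_pos"], np.array(p["extrinsics"]).round(3))
```

```text
[401.28317485 222.20102552 327.37669893] [[-6.00000e-02 -9.63000e-01 -2.62000e-01  3.36508e+02]
 [ 9.98000e-01 -5.80000e-02 -1.60000e-02  2.16978e+02]
 [ 1.00000e-03 -2.62000e-01  9.65000e-01  4.69219e+02]
 [ 0.00000e+00  0.00000e+00  0.00000e+00  1.00000e+00]]
```

View pics/w2.png

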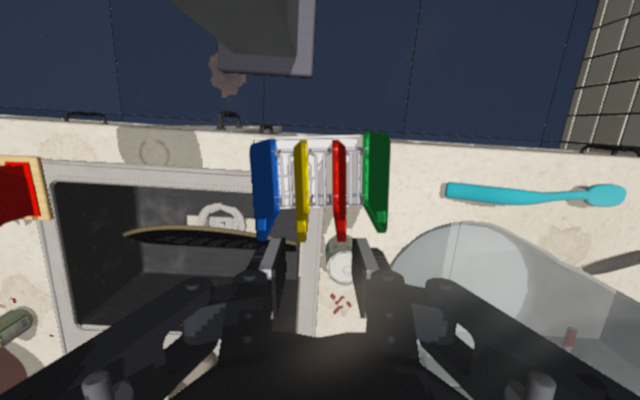

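Run:
```python
from h import *
p=np.load("w2.npy",allow_pickle=True).item(); im=p["img"][:,:,::-1]
cv2.imwrite("pics/w2c.png",cv2.resize(im[125:245,240:400],None,fx=5,fy=5,interpolation=cv2.INTER_CUBIC))
```

```text
(no output)
```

View pics/w2c.png

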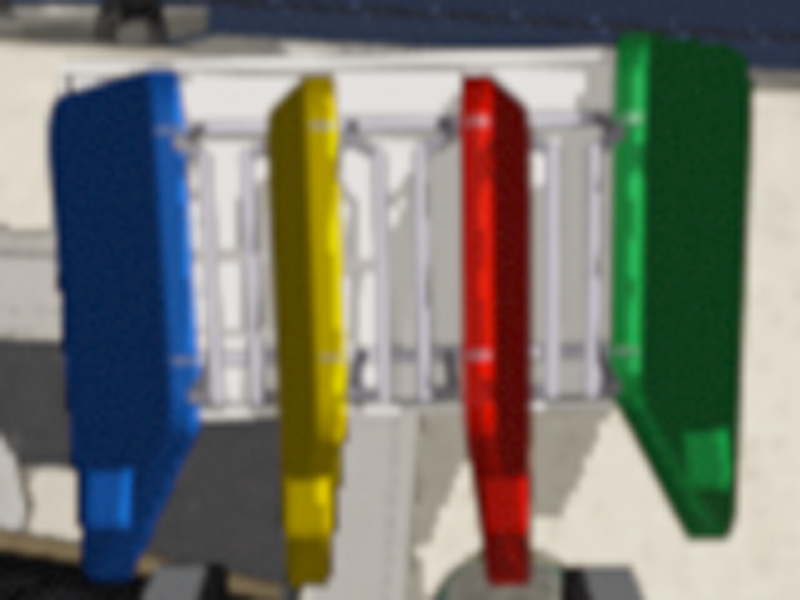

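Run:
```python
from h import *
p=np.load("w2.npy",allow_pickle=True).item()
C=lambda L: np.array(L)/5.+[240,125]-0.4
D=dict(blue=([(50,110),(80,580)],[(178,75),(195,430)],(108,582),(160,73)),yellow=([(272,110),(290,580)],[(332,80),(347,420)],(308,582),(318,76)),red=([(527,120),(530,580)],[(463,80),(470,430)],(508,582),(478,77)),green=([(748,55),(733,520)],[(617,40),(615,390)],(708,536),(632,33)))
for n,(t,b,far,near) in D.items():
    T=onz(p,C(t),160);B=onz(p,C(b),20)
    f=lambda P:(np.interp(405,*sorted_(P)) )
    def at(P,x=405): return P[0,1]+(P[1,1]-P[0,1])*(x-P[0,0])/(P[1,0]-P[0,0])
    yaw=lambda P: np.degrees(np.arctan((P[1,1]-P[0,1])/(P[1,0]-P[0,0])))
    sg=1 if n in("red","green") else -1
    print(n,"top y",(at(T)-sg*5).round(1),"bot y",(at(B)+sg*5).round(1),"yaw",yaw(T).round(1),yaw(B).round(1),"far x",onz(p,C([far]),148)[0].round(1),"near x",onz(p,C([near]),32)[0].round(1))
```

```text
blue top y 155.4 bot y 152.4 yaw 3.6 4.0 far x [473.5 158.5 148. ] near x [363.5 151.   32. ]
yellow top y 201.8 bot y 199.3 yaw 4.4 5.4 far x [470.7 205.1 148. ] near x [361.6 196.7  32. ]
red top y 245.2 bot y 248.5 yaw 5.2 5.3 far x [467.9 251.8 148. ] near x [359.1 243.   32. ]
green top y 290.6 bot y 294.5 yaw 5.2 5.4 far x [453.7 297.1 148. ] near x [344.  286.4  32. ]
```

```bash
python3 plan.py 417 155 190 94 6
```

```text
([-1.13, 2.29, -0.19], [0.0, -0.06, -0.0])
([-1.13, 2.29, -0.19], [0.0, -0.06, -0.0])
([-1.14, 2.29, -0.19], [0.0, -0.06, -0.0])
([-1.13, 2.29, -0.18], [0.0, -0.06, -0.0])
([-1.14, 2.29, -0.19], [0.0, -0.06, -0.0])
([-1.14, 2.29, -0.18], [0.0, -0.06, -0.0])
```

play_rows:
  rows:
    - [0.4,[-1.3,2.3,-0.2],[0,0,0]]
    - [0.4,[-1.3,2.3,-0.2],[0,0,0]]
    - [0.4,[-1.3,2.3,-0.2],[0,0,0]]
    - [0.4,[-1.3,2.3,-0.2],[0,0,0]]
    - [0.4,[-1.2,2.3,-0.2],[0,0,0]]
    - [0.4,[-0.4,2.2,-0.1],[0,0,0]]
    - [0.4,[0,0,0],[0,0,0]]
    - [0.4,[0,0,0],[0,0,0]]

```text
clock: 3.6
eef_pos: [415.4, 157.4, 190.6]
tool_rot: [-1.57, -0.0, 1.639]
force: [0.0, -0.6, 1.1]
width: 34.1
```

```bash
cat > look.py <<'E'
import sys
from cell import ctrl
from h import *
n,name=sys.argv[1],sys.argv[2]
p=ctrl.get_image(n); np.save(name+".npy",p,allow_pickle=True); im=p["img"][:,:,::-1]
if len(sys.argv)>3:
    a,b,c,d,f=map(int,sys.argv[3:8]); im=cv2.resize(im[a:b,c:d],None,fx=f,fy=f,interpolation=cv2.INTER_CUBIC)
cv2.imwrite("pics/"+name+".png",im)
s=ctrl.read_state(); print(s["clock"],np.round(s["eef_pos"],1),np.degrees(s["tool_rot"]).round(2),np.round(s["force"],1),s["width"])
E
python3 look.py wrist w3
```

```text
3.65 [416.  157.6 191.1] [-9.006e+01 -6.000e-02  9.391e+01] [-0.2  0.5  0. ] 34.252520153642244
```

View pics/w3.png

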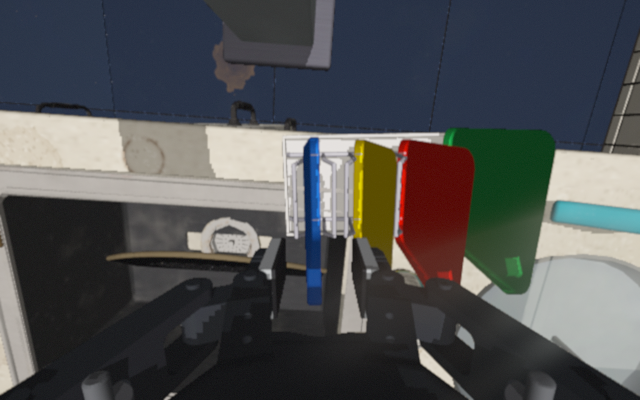

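play_rows:
  rows:
    - [0.4,[-0.2,1.2,0],[0,0,0]]
    - [0.4,[0,1.8,0],[0,0,0]]
    - [0.4,[0,1.8,0],[0,0,0]]
    - [0.4,[0,1.3,0],[0,0,0]]
    - [0.4,[0,0.6,0],[0,0,0]]
    - [0.4,[0,0,0],[0,0,0]]
    - [0,[0,0,0],[0,0,0]]
    - [0,[0,0,0],[0,0,0]]

```text
clock: 4.45
eef_pos: [416.5, 154.9, 124.2]
tool_rot: [-1.573, -0.001, 1.638]
force: [-0.8, 0.1, 3.2]
width: 9.5
```

play_rows:
  rows:
    - [0,[0,0,0],[0,0,0]]
    - [0,[0,0,0],[0,0,0]]
    - [0,[0,0,0],[0,0,0]]
    - [0,[0,0,0],[0,0,0]]
    - [0,[0,-0.4,0],[0,0,0]]
    - [0,[0,-1,0],[0,0,0]]
    - [0,[0,-1.5,0],[0,0,0]]
    - [0,[0,-1.5,0],[0,0,0]]

```text
clock: 5.25
eef_pos: [415.6, 154.2, 168.1]
tool_rot: [-1.57, 0.0, 1.638]
force: [0.9, 0.5, -2.0]
width: 9.5
```

```bash
python3 look.py wrist w4
```

```text
5.3 [416.9 154.7 170.1] [-9.018e+01 -7.000e-02  9.382e+01] [ 0.4 -0.4 -0.5] 8.990531635898138
```

View pics/w4.png

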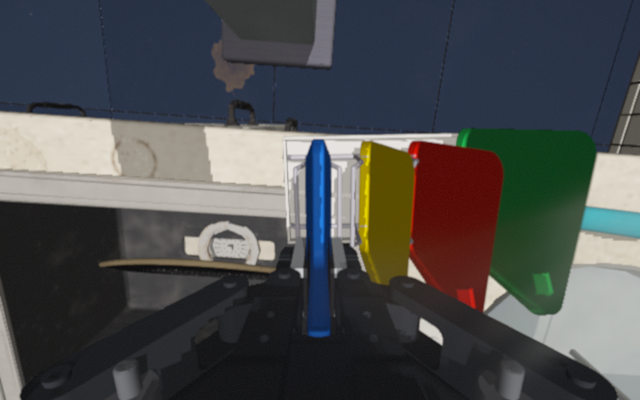

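```bash
python3 plan.py 450 -290 260 91 16
```

```text
([-2.79, -0.56, -0.02], [0.01, 0.18, 0.0])
([-2.79, -0.57, -0.03], [0.01, 0.18, 0.0])
([-2.79, -0.57, -0.04], [0.01, 0.18, 0.0])
([-2.79, -0.56, -0.05], [0.01, 0.18, 0.0])
([-2.78, -0.57, -0.06], [0.01, 0.18, 0.0])
([-2.79, -0.56, -0.07], [0.01, 0.18, 0.0])
([-2.78, -0.57, -0.08], [0.01, 0.18, 0.0])
([-2.78, -0.56, -0.08], [0.01, 0.18, 0.0])
([-2.78, -0.57, -0.09], [0.01, 0.18, 0.0])
([-2.79, -0.56, -0.1], [0.01, 0.18, 0.0])
([-2.78, -0.57, -0.11], [0.01, 0.18, 0.0])
([-2.78, -0.56, -0.12], [0.01, 0.18, 0.0])
([-2.79, -0.57, -0.13], [0.01, 0.18, 0.0])
([-2.78, -0.56, -0.14], [0.01, 0.18, 0.0])
([-2.79, -0.57, -0.14], [0.01, 0.18, 0.0])
([-2.78, -0.56, -0.15], [0.01, 0.18, 0.0])
```

play_rows:
  rows:
    - [0,[0,-2.5,0],[0,0,0]]
    - [0,[-1,-3,0],[0,0,0]]
    - [0,[-2,-3,0],[0,0,0]]
    - [0,[-3,-0.5,0],[0,0,0]]
    - [0,[-3.5,0,-0.1],[0,0.5,0]]
    - [0,[-3.5,0,-0.1],[0,0.5,0]]
    - [0,[-3.5,0,-0.2],[0,0.5,0]]
    - [0,[-3.5,0,-0.2],[0,0.5,0]]

```text
clock: 6.1
eef_pos: [433.0, -46.3, 257.4]
tool_rot: [-1.571, -0.0, 1.603]
force: [0.6, -0.2, -1.8]
width: 9.0
```

play_rows:
  rows:
    - [0,[-3.5,0,-0.2],[0,0.4,0]]
    - [0,[-3.5,0,-0.2],[0,0.4,0]]
    - [0,[-3.5,0,-0.2],[0,0,0]]
    - [0,[-3.5,0,-0.2],[0,0,0]]
    - [0,[-3.5,0,-0.2],[0,0,0]]
    - [0,[-3,0,-0.2],[0,0,0]]
    - [0,[-2,0,-0.1],[0,0,0]]
    - [0,[-1,0,0],[0,0,0]]

```text
clock: 6.9
eef_pos: [450.7, -281.7, 257.1]
tool_rot: [-1.57, 0.001, 1.586]
force: [-0.3, -0.5, -2.6]
width: 9.3
```

```bash
python3 look.py wrist w5
```

```text
6.95 [ 450.7 -282.5  257.1] [-8.998e+01  9.000e-02  9.085e+01] [ 0.4 -2.1 -1.9] 9.325405810858083
```

View pics/w5.png

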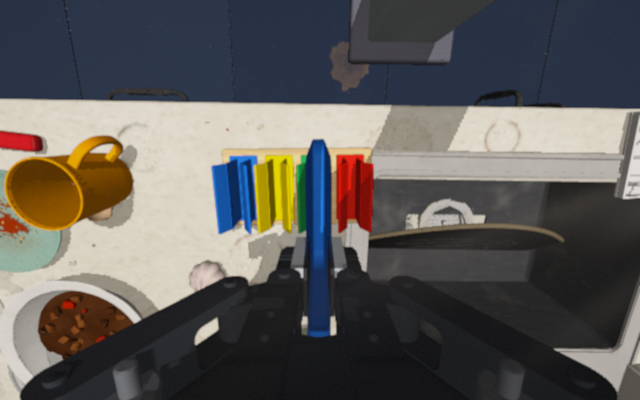

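Board held; rack visible at columns 213-373, rows 150-235. Zooming.

Run:
```python
from h import *
p=np.load("w5.npy",allow_pickle=True).item(); im=p["img"][:,:,::-1]
cv2.imwrite("pics/w5c.png",cv2.resize(im[140:245,205:385],None,fx=4.4,fy=4.4,interpolation=cv2.INTER_CUBIC))
```

```text
(no output)
```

View pics/w5c.png

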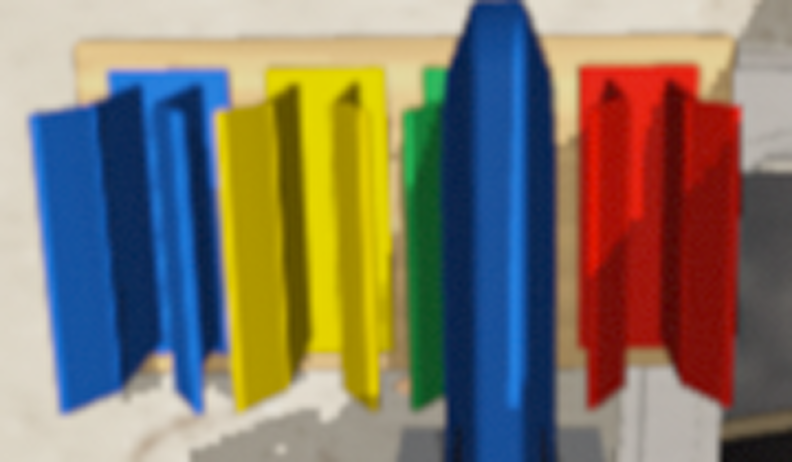

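Run:
```python
from h import *
p=np.load("w5.npy",allow_pickle=True).item()
C=lambda L: np.array(L)/4.4+[205,140]-0.4
P=onz(p,C([(168,71),(326,68),(638.5,66)]),19); print("front centers",P.round(1))
print("far", onz(p,C([(230,352),(390,352),(580,348)]),19).round(1))
print("yel right edge", onz(p,C([(385,68),(391,352)]),19).round(1), "red left",onz(p,C([(580,66),(580,348)]),19).round(1))
print("mouth blueL",onz(p,C([(33,112),(62,412)]),82).round(1),"yelL",onz(p,C([(218,110),(238,412)]),82).round(1),"redR",onz(p,C([(740,110),(730,408)]),82).round(1))
d=P[2]-P[0]; print(np.degrees(np.arctan2(d[1],d[0])),np.linalg.norm(d)/3)
# check held board: bottom centre projection
```

```text
front centers [[ 425.5 -377.7   19. ]
 [ 424.  -331.9   19. ]
 [ 422.1 -241.2   19. ]]
far [[ 511.1 -363.1   19. ]
 [ 510.4 -313.9   19. ]
 [ 508.3 -255.6   19. ]]
yel right edge [[ 423.7 -314.7   19. ]
 [ 510.4 -313.6   19. ]] red left [[ 422.4 -258.2   19. ]
 [ 508.3 -255.6   19. ]]
mouth blueL [[ 429.2 -395.3   82. ]
 [ 507.1 -393.9   82. ]] yelL [[ 428.  -350.2   82. ]
 [ 506.5 -348.3   82. ]] redR [[ 426.2 -222.8   82. ]
 [ 503.6 -220.5   82. ]]
91.43789973955415 45.518320071130745
```

```bash
python3 plan.py 467.5 -377.5 200 91.3 6
```

```text
([-1.59, 0.95, -0.26], [-0.0, -0.08, -0.02])
([-1.59, 0.96, -0.25], [-0.0, -0.08, -0.02])
([-1.59, 0.95, -0.25], [-0.0, -0.08, -0.02])
([-1.59, 0.95, -0.25], [-0.0, -0.08, -0.02])
([-1.58, 0.96, -0.25], [-0.0, -0.08, -0.02])
([-1.59, 0.95, -0.25], [-0.0, -0.08, -0.02])
```

play_rows:
  rows:
    - [0,[-1.6,0,-0.3],[0,-0.5,0]]
    - [0,[-1.6,1,-0.3],[0,0,0]]
    - [0,[-1.6,1,-0.3],[0,0,0]]
    - [0,[-1.6,1,-0.2],[0,0,0]]
    - [0,[-1.6,1,-0.2],[0,0,0]]
    - [0,[-1.5,1,-0.2],[0,0,0]]
    - [0,[0,0.7,0],[0,0,0]]
    - [0,[0,0,0],[0,0,0]]

```text
clock: 7.75
eef_pos: [467.9, -373.6, 198.6]
tool_rot: [-1.568, -0.002, 1.597]
force: [-0.2, 0.2, -2.0]
width: 9.4
```

```bash
python3 look.py wrist w6
```

```text
7.8 [ 468.4 -373.3  199.4] [-89.92  -0.12  91.54] [ 0.4  0.2 -2. ] 9.11078246306205
```

View pics/w6.png

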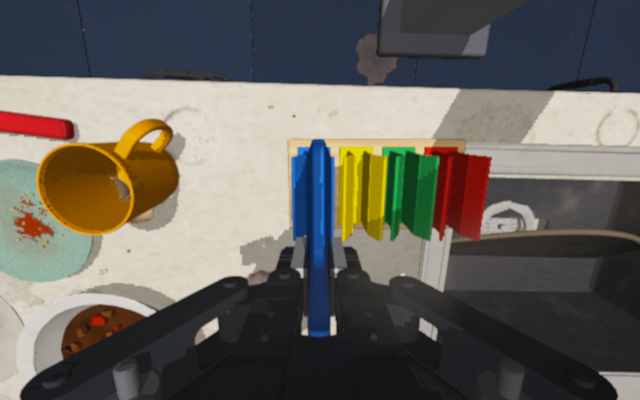

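play_rows:
  rows:
    - [0,[-0.4,0.5,0],[0,0,0]]
    - [0,[0,1.2,0],[0,0,0]]
    - [0,[0,1.3,0],[0,0,0]]
    - [0,[0,1.3,0],[0,0,0]]
    - [0,[0,1.3,0],[0,0,0]]
    - [0,[0,1,0],[0,0,0]]
    - [0,[0,0.4,0],[0,0,0]]
    - [0,[0,0,0],[0,0,0]]

```text
clock: 8.6
eef_pos: [468.6, -377.9, 129.4]
tool_rot: [-1.57, -0.001, 1.598]
force: [0.3, -0.4, -1.1]
width: 9.2
```

```bash
python3 look.py wrist w7 100 280 220 500 2
```

```text
8.65 [ 468.9 -378.2  130.1] [-8.999e+01 -1.000e-02  9.153e+01] [-0.2  0.3 -0.3] 9.360143991251531
```

View pics/w7.png

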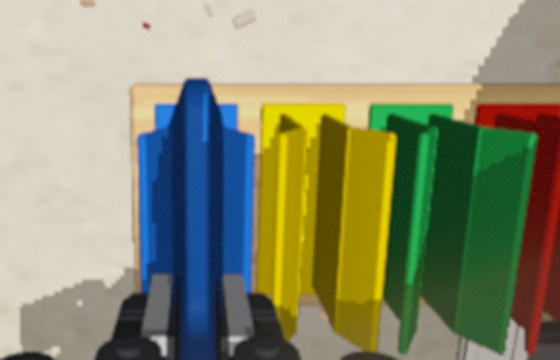

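play_rows:
  rows:
    - [0,[0,0.3,0],[0,0,0]]
    - [0,[0,0.3,0],[0,0,0]]
    - [0,[0,0.1,0],[0,0,0]]
    - [0,[0,0,0],[0,0,0]]
    - [0,[0,0,0],[0,0,0]]
    - [0,[0,0,0],[0,0,0]]
    - [0,[0,0,0],[0,0,0]]
    - [0,[0,0,0],[0,0,0]]

```text
clock: 9.45
eef_pos: [468.9, -378.3, 123.5]
tool_rot: [-1.571, 0.0, 1.598]
force: [-0.5, 0.3, -0.7]
width: 9.2
```

play_rows:
  rows:
    - [0,[0,0.1,0],[0,0,0]]
    - [0,[0,0.1,0],[0,0,0]]
    - [0,[0,0,0],[0,0,0]]
    - [0,[0,0,0],[0,0,0]]
    - [0,[0,0,0],[0,0,0]]
    - [0,[0,0,0],[0,0,0]]
    - [0,[0,0,0],[0,0,0]]
    - [0,[0,0,0],[0,0,0]]

```text
clock: 10.25
eef_pos: [469.0, -378.6, 123.4]
tool_rot: [-1.572, 0.001, 1.597]
force: [-3.6, 3.1, 14.2]
width: 8.9
```

play_rows:
  rows:
    - [0,[0,-0.2,0],[0,0,0]]
    - [0.15,[0,0,0],[0,0,0]]
    - [0.4,[0,0,0],[0,0,0]]
    - [0.4,[0,0,0],[0,0,0]]
    - [0.4,[0,-1.5,0],[0,0,0]]
    - [0.4,[0,-2.5,0],[0,0,0]]
    - [0.4,[0,-3,0],[0,0,0]]
    - [0.4,[0,-2,0],[0,0,0]]

```text
clock: 11.05
eef_pos: [469.4, -378.6, 214.9]
tool_rot: [-1.572, 0.001, 1.598]
force: [-0.9, 0.5, 0.2]
width: 33.9
```

```bash
python3 look.py wrist w8 100 280 220 500 2; python3 plan.py 414.5 201 205 94.5 20 | tail -3
```

```text
11.1 [ 470.7 -379.8  217.9] [-90.3    0.24  91.53] [ 0.4 -0.6  2.1] 34.66996934330912
([2.92, 0.06, 0.07], [0.01, -0.15, -0.01])
([2.92, 0.05, 0.07], [0.01, -0.15, -0.01])
([2.91, 0.06, 0.06], [0.01, -0.15, -0.01])
```

View pics/w8.png

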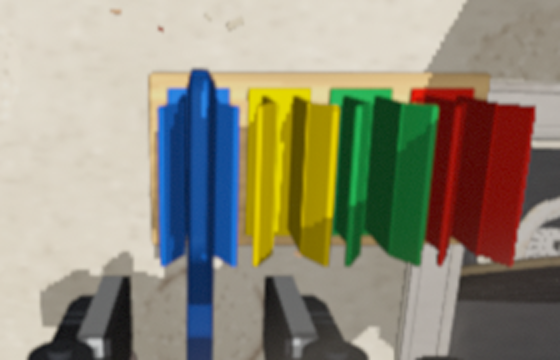

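```bash
python3 plan.py 415.5 201.5 200 94.2 16
```

```text
([3.64, 0.09, 0.25], [0.02, -0.17, -0.02])
([3.64, 0.1, 0.24], [0.02, -0.17, -0.02])
([3.64, 0.1, 0.23], [0.02, -0.17, -0.02])
([3.64, 0.1, 0.22], [0.02, -0.17, -0.02])
([3.64, 0.1, 0.2], [0.02, -0.17, -0.02])
([3.65, 0.1, 0.19], [0.02, -0.17, -0.02])
([3.65, 0.1, 0.18], [0.02, -0.17, -0.02])
([3.65, 0.1, 0.17], [0.02, -0.17, -0.02])
([3.65, 0.11, 0.16], [0.02, -0.17, -0.02])
([3.65, 0.11, 0.15], [0.02, -0.17, -0.02])
([3.65, 0.11, 0.14], [0.02, -0.17, -0.02])
([3.65, 0.11, 0.13], [0.02, -0.17, -0.02])
([3.64, 0.11, 0.12], [0.02, -0.17, -0.02])
([3.65, 0.11, 0.11], [0.02, -0.17, -0.02])
([3.64, 0.11, 0.1], [0.02, -0.17, -0.02])
([3.65, 0.12, 0.09], [0.02, -0.17, -0.02])
```

play_rows:
  rows:
    - [0.4,[2,0,0.2],[0,0,0]]
    - [0.4,[4,0,0.3],[0,-0.5,0]]
    - [0.4,[4,0,0.3],[0,-0.5,0]]
    - [0.4,[4,0,0.3],[0,-0.5,0]]
    - [0.4,[4,0,0.2],[0,-0.5,0]]
    - [0.4,[4,0,0.2],[0,-0.5,0]]
    - [0.4,[4,0,0.2],[0,-0.2,0]]
    - [0.4,[4,0,0.2],[0,0,0]]

```text
clock: 11.9
eef_pos: [434.4, -77.9, 213.1]
tool_rot: [-1.571, -0.0, 1.645]
force: [0.5, 1.6, -0.7]
width: 34.3
```

play_rows:
  rows:
    - [0.4,[4,0,0.1],[0,0,0]]
    - [0.4,[4,0,0.1],[0,0,0]]
    - [0.4,[4,0,0.1],[0,0,0]]
    - [0.4,[4,0,0.1],[0,0,0]]
    - [0.4,[4,0,0.1],[0,0,0]]
    - [0.4,[3.3,0,0],[0,0,0]]
    - [0.4,[1.5,0,0],[0,0,0]]
    - [0.4,[0,0,0],[0,0,0]]

```text
clock: 12.7
eef_pos: [411.1, 170.0, 212.9]
tool_rot: [-1.571, -0.001, 1.65]
force: [0.1, -0.0, -0.2]
width: 34.1
```

```bash
python3 look.py wrist w9 ; python3 plan.py 415.5 201.5 190 94.2 1
```

```text
12.75 [411.2 167.9 213. ] [-8.997e+01  2.000e-02  9.437e+01] [-0.4 -1.3  0.4] 34.20893109158761
([3.31, 2.29, -0.69], [-0.03, 0.17, -0.02])
```

View pics/w9.png

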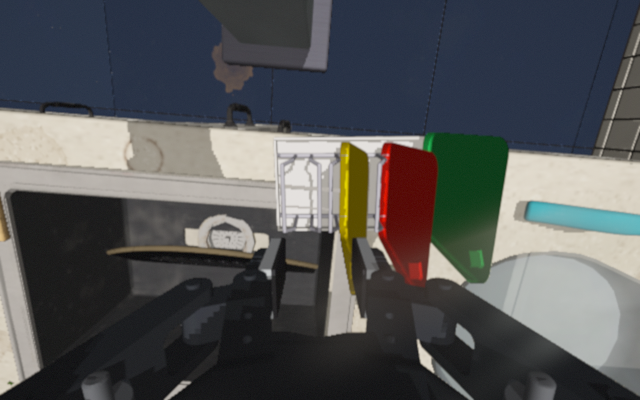

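play_rows:
  rows:
    - [0.4,[1.2,0.8,-0.2],[0,0,0]]
    - [0.4,[1.2,1,-0.3],[0,0,0]]
    - [0.4,[0.9,1,-0.1],[0,0,0]]
    - [0.4,[0,1.8,0],[0,0,0]]
    - [0.4,[0,1.8,0],[0,0,0]]
    - [0.4,[0,1.5,0],[0,0,0]]
    - [0.4,[0,0.9,0],[0,0,0]]
    - [0.4,[0,0.1,0],[0,0,0]]

```text
clock: 13.55
eef_pos: [414.2, 200.5, 122.8]
tool_rot: [-1.568, 0.001, 1.645]
force: [-1.2, -0.5, 0.2]
width: 34.0
```

play_rows:
  rows:
    - [0,[0,0,0],[0,0,0]]
    - [0,[0,0,0],[0,0,0]]
    - [0,[0,0,0],[0,0,0]]
    - [0,[0,0,0],[0,0,0]]
    - [0,[0,0,0],[0,0,0]]
    - [0,[0,0,0],[0,0,0]]
    - [0,[0,0,0],[0,0,0]]
    - [0,[0,0,0],[0,0,0]]

```text
clock: 14.35
eef_pos: [415.3, 201.0, 124.6]
tool_rot: [-1.571, -0.0, 1.645]
force: [-0.1, 0.3, 4.2]
width: 9.1
```

```bash
python3 look.py wrist w10
```

```text
14.4 [415.3 201.  124.6] [-9.004e+01 -2.000e-02  9.424e+01] [-0.1  1.1  4.2] 9.513784644953557
```

View pics/w10.png

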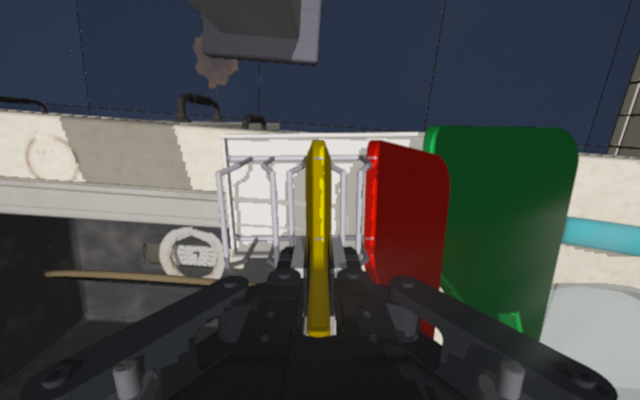

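play_rows:
  rows:
    - [0,[0,-0.5,0],[0,0,0]]
    - [0,[0,-1.5,0],[0,0,0]]
    - [0,[0,-2.5,0],[0,0,0]]
    - [0,[0,-3,0],[0,0,0]]
    - [0,[0,-3,0],[0,0,0]]
    - [0,[-1,-2,0],[0,0,0]]
    - [0,[-2.5,-1,0],[0,0,0]]
    - [0,[-3.5,0,0],[0,0,0]]

```text
clock: 15.2
eef_pos: [420.7, 132.0, 260.7]
tool_rot: [-1.574, -0.002, 1.649]
force: [-0.1, -0.1, -1.5]
width: 9.4
```

play_rows:
  rows:
    - [0,[-3.5,0,-0.1],[0,0.5,0]]
    - [0,[-3.5,0,-0.1],[0,0.5,0]]
    - [0,[-3.5,0,-0.1],[0,0.5,0]]
    - [0,[-3.5,0,-0.1],[0,0.5,0]]
    - [0,[-3.5,0,-0.1],[0,0.5,0]]
    - [0,[-3.5,0,-0.1],[0,0.5,0]]
    - [0,[-3.5,0,-0.1],[0,0,0]]
    - [0,[-3.5,0,-0.1],[0,0,0]]

```text
clock: 16.0
eef_pos: [439.8, -149.5, 259.1]
tool_rot: [-1.57, -0.001, 1.592]
force: [1.1, 0.9, -2.6]
width: 9.2
```

```bash
python3 plan.py 467 -331 195 91.3 8
```

```text
([-2.28, 0.8, -0.29], [-0.01, -0.01, 0.0])
([-2.28, 0.8, -0.29], [-0.01, -0.01, 0.0])
([-2.27, 0.8, -0.29], [-0.01, -0.01, 0.0])
([-2.28, 0.8, -0.29], [-0.01, -0.01, 0.0])
([-2.27, 0.8, -0.29], [-0.01, -0.01, 0.0])
([-2.28, 0.8, -0.29], [-0.01, -0.01, 0.0])
([-2.27, 0.8, -0.29], [-0.01, -0.01, 0.0])
([-2.28, 0.8, -0.29], [-0.01, -0.01, 0.0])
```

play_rows:
  rows:
    - [0,[-3,0,-0.3],[0,0,0]]
    - [0,[-3.3,0,-0.3],[0,0,0]]
    - [0,[-3.3,0.5,-0.3],[0,0,0]]
    - [0,[-3,1,-0.3],[0,0,0]]
    - [0,[-2.5,1.2,-0.3],[0,0,0]]
    - [0,[-2,1.2,-0.3],[0,0,0]]
    - [0,[-0.8,1.2,-0.3],[0,0,0]]
    - [0,[0,0.9,-0.2],[0,0,0]]

```text
clock: 16.8
eef_pos: [466.8, -327.2, 198.0]
tool_rot: [-1.569, -0.001, 1.591]
force: [-0.2, 1.0, -1.9]
width: 9.2
```

```bash
python3 look.py wrist w11 100 280 220 500 2; python3 plan.py 467 -331.5 130 91.3 1
```

```text
16.85 [ 466.8 -325.2  196.7] [-89.82  -0.17  91.25] [ 0.8  1.  -2.2] 9.244853394043165
([-0.65, 6.67, -0.02], [-0.18, -0.05, 0.17])
```

View pics/w11.png

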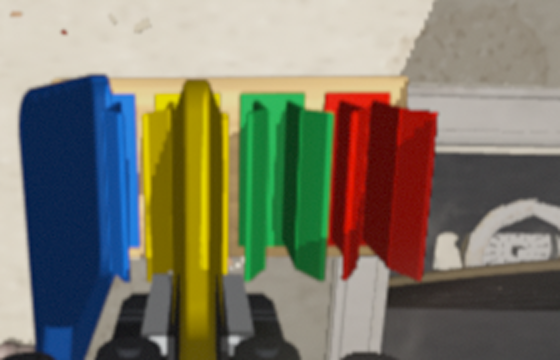

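play_rows:
  rows:
    - [0,[-0.5,0.3,0],[0,0,0]]
    - [0,[0,1,0],[0,0,0]]
    - [0,[0,1.3,0],[0,0,0]]
    - [0,[0,1.3,0],[0,0,0]]
    - [0,[0,1.3,0],[0,0,0]]
    - [0,[0,0.9,0],[0,0,0]]
    - [0,[0,0.4,0],[0,0,0]]
    - [0,[0,0,0],[0,0,0]]

```text
clock: 17.65
eef_pos: [467.3, -331.6, 133.5]
tool_rot: [-1.57, -0.001, 1.592]
force: [-0.3, -0.3, -0.8]
width: 9.2
```

```bash
python3 look.py wrist w12 100 280 220 500 2
```

```text
17.7 [ 467.6 -331.9  134.1] [-89.99  -0.    91.23] [ 0.4 -0.1 -0.9] 9.541610192913877
```

View pics/w12.png

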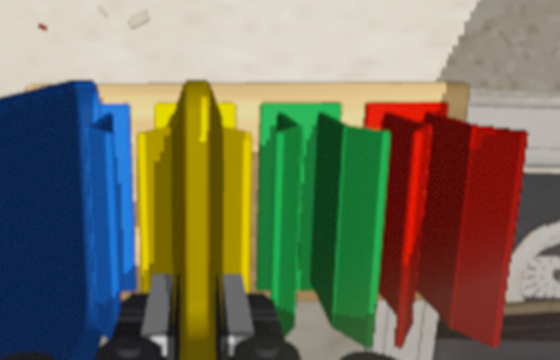

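play_rows:
  rows:
    - [0,[0,0.4,0],[0,0,0]]
    - [0,[0,0.4,0],[0,0,0]]
    - [0,[0,0.2,0],[0,0,0]]
    - [0,[0,0.1,0],[0,0,0]]
    - [0,[0,0.1,0],[0,0,0]]
    - [0,[0,0,0],[0,0,0]]
    - [0,[0,0,0],[0,0,0]]
    - [0,[0,0,0],[0,0,0]]

```text
clock: 18.5
eef_pos: [467.6, -332.0, 123.8]
tool_rot: [-1.572, 0.0, 1.592]
force: [-2.7, 2.5, 10.2]
width: 9.2
```

Contact with the floor (10 N up). Release and rise.

play_rows:
  rows:
    - [0,[0,-0.1,0],[0,0,0]]
    - [0.15,[0,0,0],[0,0,0]]
    - [0.4,[0,0,0],[0,0,0]]
    - [0.4,[0,0,0],[0,0,0]]
    - [0.4,[0,-1.5,0],[0,0,0]]
    - [0.4,[0,-2.5,0],[0,0,0]]
    - [0.4,[0,-3,0],[0,0,0]]
    - [0.4,[0,-2,0],[0,0,0]]

```text
clock: 19.3
eef_pos: [468.0, -332.3, 215.0]
tool_rot: [-1.572, 0.001, 1.592]
force: [0.4, -0.2, -0.6]
width: 34.2
```

```bash
python3 look.py wrist w13 100 280 220 500 2
```

```text
19.35 [ 469.4 -333.4  217.8] [-90.32   0.22  91.22] [0.8 0.1 1.6] 34.220940081195494
```

View pics/w13.png

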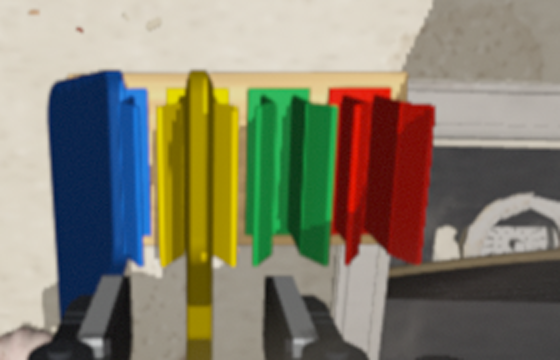

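play_rows:
  rows:
    - [0.4,[2,0,0.3],[0,0,0]]
    - [0.4,[3.5,0,0.3],[0,-0.6,0]]
    - [0.4,[3.5,0,0.3],[0,-0.6,0]]
    - [0.4,[3.5,0,0.3],[0,-0.6,0]]
    - [0.4,[3.5,0,0.3],[0,-0.6,0]]
    - [0.4,[3.5,0,0.2],[0,-0.6,0]]
    - [0.4,[3.5,0,0.2],[0,0,0]]
    - [0.4,[3.5,0,0.2],[0,0,0]]

```text
clock: 20.15
eef_pos: [433.2, -66.7, 213.1]
tool_rot: [-1.571, -0.0, 1.644]
force: [0.5, -0.5, -0.4]
width: 33.9
```

play_rows:
  rows:
    - [0.4,[3.5,0,0],[0,0,0]]
    - [0.4,[3.5,0,0],[0,0,0]]
    - [0.4,[3.5,0,0],[0,0,0]]
    - [0.4,[3.5,0,0],[0,0,0]]
    - [0.4,[3.5,0,0],[0,0,0]]
    - [0.4,[3.5,0,0],[0,0,0]]
    - [0.4,[3.5,0,0],[0,0,0]]
    - [0.4,[3.5,0,0],[0,0,0]]

```text
clock: 20.95
eef_pos: [412.6, 212.6, 213.1]
tool_rot: [-1.571, 0.0, 1.645]
force: [0.3, -0.4, 0.5]
width: 34.7
```

```bash
python3 plan.py 412.5 246 200 94.5 4
```

```text
([0.83, 0.33, -0.06], [0.0, -0.06, -0.0])
([0.83, 0.33, -0.06], [0.0, -0.06, -0.0])
([0.83, 0.33, -0.06], [0.0, -0.06, -0.0])
([0.84, 0.32, -0.06], [0.0, -0.06, -0.0])
```

play_rows:
  rows:
    - [0.4,[1.2,0.4,-0.1],[0,0,0]]
    - [0.4,[1,0.4,-0.1],[0,-0.2,0]]
    - [0.4,[0.7,0.5,0],[0,0,0]]
    - [0.4,[0.3,0.5,0],[0,0,0]]
    - [0.4,[0,0.5,0],[0,0,0]]
    - [0.4,[0,0,0],[0,0,0]]
    - [0.4,[0,0,0],[0,0,0]]
    - [0.4,[0,0,0],[0,0,0]]

```text
clock: 21.75
eef_pos: [412.8, 242.8, 190.5]
tool_rot: [-1.571, -0.0, 1.647]
force: [-0.2, -0.4, -0.5]
width: 34.0
```

```bash
python3 look.py wrist w14; python3 plan.py 412.5 246 124 94.5 1
```

```text
21.8 [412.8 242.9 190.5] [-9.002e+01 -1.000e-02  9.439e+01] [ 1.1  0.3 -0.1] 33.58124028614664
([0.31, 6.65, 0.0], [0.02, -0.11, 0.01])
```

View pics/w14.png

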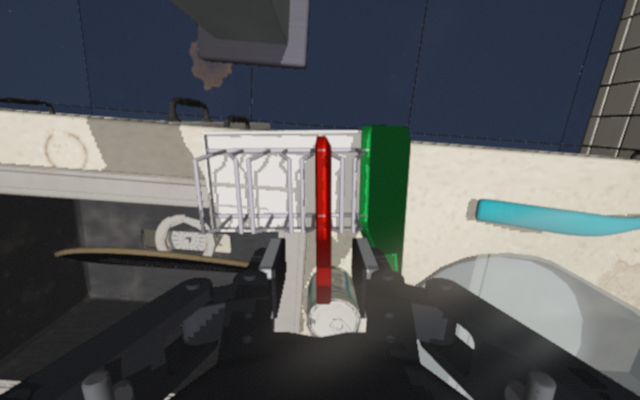

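play_rows:
  rows:
    - [0.4,[0.3,1,0],[0,0,0]]
    - [0.4,[0,1.8,0],[0,0,0]]
    - [0.4,[0,1.8,0],[0,0,0]]
    - [0.4,[0,1.4,0],[0,0,0]]
    - [0.4,[0,0.6,0],[0,0,0]]
    - [0.4,[0,0,0],[0,0,0]]
    - [0,[0,0,0],[0,0,0]]
    - [0,[0,0,0],[0,0,0]]

```text
clock: 22.6
eef_pos: [412.7, 246.5, 124.9]
tool_rot: [-1.572, -0.001, 1.648]
force: [0.4, 1.1, 1.1]
width: 9.1
```

play_rows:
  rows:
    - [0,[0,0,0],[0,0,0]]
    - [0,[0,0,0],[0,0,0]]
    - [0,[0,0,0],[0,0,0]]
    - [0,[0,0,0],[0,0,0]]
    - [0,[0,-0.5,0],[0,0,0]]
    - [0,[0,-1.5,0],[0,0,0]]
    - [0,[0,-2.5,0],[0,0,0]]
    - [0,[0,-3,0],[0,0,0]]

```text
clock: 23.4
eef_pos: [411.0, 245.4, 199.2]
tool_rot: [-1.568, 0.002, 1.648]
force: [0.1, 0.7, -1.5]
width: 9.2
```

```bash
python3 look.py wrist w15
```

```text
23.45 [413.8 246.9 203.8] [-90.24  -0.15  94.41] [ 1.4 -0.2  1.2] 9.438984031177174
```

View pics/w15.png

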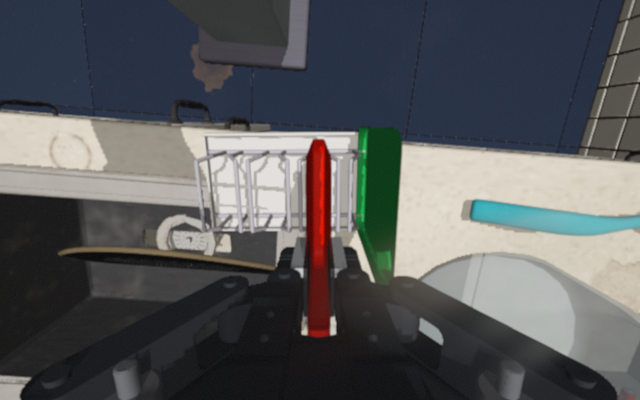

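play_rows:
  rows:
    - [0,[0,-2.5,0],[0,0,0]]
    - [0,[-1.5,-2.5,0],[0,0,0]]
    - [0,[-3,-0.5,0],[0,0,0]]
    - [0,[-3.5,0,0],[0,0.5,0]]
    - [0,[-3.5,0,0],[0,0.5,0]]
    - [0,[-3.5,0,-0.1],[0,0.5,0]]
    - [0,[-3.5,0,-0.1],[0,0.5,0]]
    - [0,[-3.5,0,-0.1],[0,0.5,0]]

```text
clock: 24.25
eef_pos: [428.6, 25.4, 254.1]
tool_rot: [-1.57, -0.0, 1.604]
force: [0.4, 1.3, -2.0]
width: 9.3
```

play_rows:
  rows:
    - [0,[-3.5,0,-0.2],[0,0.5,0]]
    - [0,[-3.5,0,-0.2],[0,0.2,0]]
    - [0,[-3.5,0,-0.2],[0,0,0]]
    - [0,[-3.5,0,-0.2],[0,0,0]]
    - [0,[-3.5,0,-0.3],[0,0,0]]
    - [0,[-3.5,0,-0.3],[0,0,0]]
    - [0,[-2,0,-0.3],[0,0,0]]
    - [0,[0,0,0],[0,0,0]]

```text
clock: 25.05
eef_pos: [451.2, -206.3, 254.1]
tool_rot: [-1.57, 0.002, 1.587]
force: [0.1, 0.4, -1.8]
width: 9.0
```

```bash
python3 look.py wrist w16; python3 plan.py 465 -239.5 196 91.3 6
```

```text
25.1 [ 451.  -203.9  253.8] [-89.93  -0.    91.05] [ 0.8  1.8 -2.3] 9.42636167513759
([-0.6, 0.96, -0.22], [-0.01, -0.04, 0.0])
([-0.6, 0.96, -0.22], [-0.01, -0.04, 0.0])
([-0.6, 0.97, -0.22], [-0.01, -0.04, 0.0])
([-0.59, 0.96, -0.23], [-0.01, -0.04, 0.0])
([-0.6, 0.97, -0.22], [-0.01, -0.04, 0.0])
([-0.6, 0.96, -0.23], [-0.01, -0.04, 0.0])
```

play_rows:
  rows:
    - [0,[-0.6,0.8,-0.2],[0,0,0]]
    - [0,[-0.6,1,-0.2],[0,0,0]]
    - [0,[-0.6,1,-0.3],[0,-0.2,0]]
    - [0,[-0.6,1,-0.3],[0,0,0]]
    - [0,[-0.6,1,-0.2],[0,0,0]]
    - [0,[-0.6,0.9,-0.1],[0,0,0]]
    - [0,[0,0,0],[0,0,0]]
    - [0,[0,0,0],[0,0,0]]

```text
clock: 25.9
eef_pos: [465.4, -238.5, 197.0]
tool_rot: [-1.57, -0.0, 1.595]
force: [-0.3, -0.9, -2.4]
width: 9.5
```

```bash
python3 look.py wrist w17 100 280 220 500 2; python3 plan.py 465 -239.5 132 91.3 1
```

```text
25.95 [ 465.5 -238.4  197.4] [-9.000e+01 -1.000e-02  9.142e+01] [ 0.8  0.5 -2.4] 9.192163873386054
([-0.11, 6.54, 0.06], [-0.0, 0.12, 0.01])
```

View pics/w17.png

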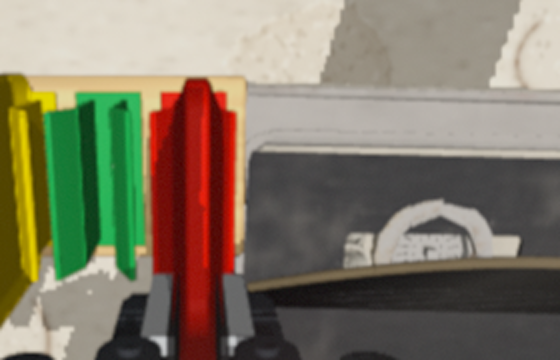

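play_rows:
  rows:
    - [0,[-0.1,0.5,0],[0,0,0]]
    - [0,[0,1.2,0],[0,0,0]]
    - [0,[0,1.3,0],[0,0,0]]
    - [0,[0,1.3,0],[0,0,0]]
    - [0,[0,1.3,0],[0,0,0]]
    - [0,[0,0.8,0],[0,0,0]]
    - [0,[0,0.4,0],[0,0,0]]
    - [0,[0,0.1,0],[0,0,0]]

```text
clock: 26.75
eef_pos: [465.4, -239.3, 127.9]
tool_rot: [-1.57, -0.0, 1.596]
force: [0.4, -1.0, -1.4]
width: 9.7
```

play_rows:
  rows:
    - [0,[0,0.2,0],[0,0,0]]
    - [0,[0,0.2,0],[0,0,0]]
    - [0,[0,0.1,0],[0,0,0]]
    - [0,[0,0.1,0],[0,0,0]]
    - [0,[0,0,0],[0,0,0]]
    - [0,[0,0,0],[0,0,0]]
    - [0,[0,0,0],[0,0,0]]
    - [0,[0,0,0],[0,0,0]]

```text
clock: 27.55
eef_pos: [465.9, -239.8, 124.0]
tool_rot: [-1.572, 0.0, 1.595]
force: [-2.9, 1.3, 12.0]
width: 9.3
```

```bash
python3 look.py wrist w18 100 280 220 500 2
```

```text
27.6 [ 465.9 -239.8  124. ] [-9.009e+01  2.000e-02  9.142e+01] [-2.4  0.6 11.5] 9.449602889806165
```

View pics/w18.png

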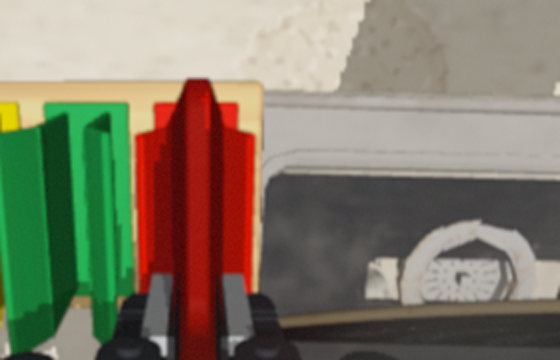

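Seated on the floor, centred in the mouth. Release.

play_rows:
  rows:
    - [0,[0,-0.1,0],[0,0,0]]
    - [0.15,[0,0,0],[0,0,0]]
    - [0.4,[0,0,0],[0,0,0]]
    - [0.4,[0,0,0],[0,0,0]]
    - [0.4,[0,-1.5,0],[0,0,0]]
    - [0.4,[0,-2.5,0],[0,0,0]]
    - [0.4,[0,-3,0],[0,0,0]]
    - [0.4,[0,-2,0],[0,0,0]]

```text
clock: 28.4
eef_pos: [466.0, -239.8, 214.9]
tool_rot: [-1.572, 0.001, 1.596]
force: [1.2, 0.1, -1.2]
width: 34.3
```

play_rows:
  rows:
    - [0.4,[2,0,0.3],[0,0,0]]
    - [0.4,[3.5,0,0.3],[0,-0.6,0]]
    - [0.4,[3.5,0,0.3],[0,-0.6,0]]
    - [0.4,[3.5,0,0.3],[0,-0.6,0]]
    - [0.4,[3.5,0,0.3],[0,-0.6,0]]
    - [0.4,[3.5,0,0.3],[0,-0.6,0]]
    - [0.4,[3.5,0,0.3],[0,0,0]]
    - [0.4,[3.5,0,0.3],[0,0,0]]

```text
clock: 29.2
eef_pos: [427.4, 25.3, 213.3]
tool_rot: [-1.571, -0.0, 1.648]
force: [-0.2, 0.5, -0.2]
width: 34.0
```

```bash
python3 plan.py 399 291.5 195 94.8 8
```

```text
([3.35, 0.23, 0.1], [0.0, -0.05, 0.0])
([3.34, 0.23, 0.09], [0.0, -0.05, 0.0])
([3.35, 0.23, 0.09], [0.0, -0.05, 0.0])
([3.34, 0.23, 0.09], [0.0, -0.05, 0.0])
([3.35, 0.23, 0.08], [0.0, -0.05, 0.0])
([3.34, 0.23, 0.08], [0.0, -0.05, 0.0])
([3.35, 0.23, 0.08], [0.0, -0.05, 0.0])
([3.34, 0.22, 0.08], [0.0, -0.05, 0.0])
```

play_rows:
  rows:
    - [0.4,[3.5,0,0.1],[0,0,0]]
    - [0.4,[3.5,0,0.1],[0,0,0]]
    - [0.4,[3.5,0,0.1],[0,0,0]]
    - [0.4,[3.5,0,0.1],[0,0,0]]
    - [0.4,[3.5,0.3,0.1],[0,0,0]]
    - [0.4,[3.5,0.5,0.1],[0,-0.3,0]]
    - [0.4,[3,0.5,0.1],[0,0,0]]
    - [0.4,[2,0.6,0],[0,0,0]]

```text
clock: 30.0
eef_pos: [399.8, 285.2, 194.0]
tool_rot: [-1.571, -0.001, 1.656]
force: [-0.2, 0.2, 0.6]
width: 33.9
```

```bash
python3 look.py wrist w19;python3 plan.py 399 291 124 94.8 1
```

```text
30.05 [399.1 287.9 193. ] [-89.97  -0.11  95.06] [ 0.   2.9 -0.3] 34.32181808269884
([0.3, 6.9, -0.02], [-0.03, 0.26, 0.11])
```

View pics/w19.png

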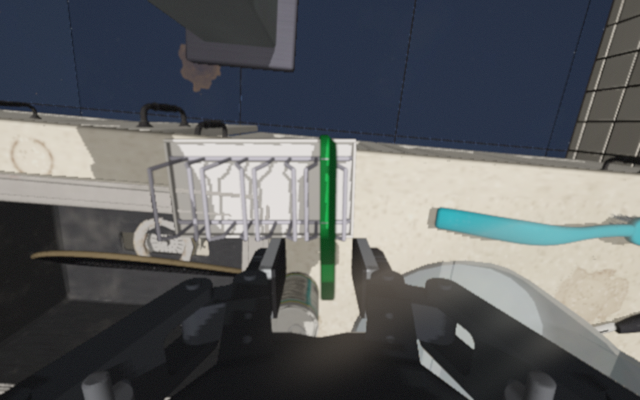

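play_rows:
  rows:
    - [0.4,[0.2,1,0],[0,0,0]]
    - [0.4,[0,1.8,0],[0,0,0]]
    - [0.4,[0,1.8,0],[0,0,0]]
    - [0.4,[0,1.5,0],[0,0,0]]
    - [0.4,[0,0.7,0],[0,0,0]]
    - [0.4,[0,0,0],[0,0,0]]
    - [0,[0,0,0],[0,0,0]]
    - [0,[0,0,0],[0,0,0]]

```text
clock: 30.85
eef_pos: [400.8, 286.0, 127.1]
tool_rot: [-1.573, -0.003, 1.653]
force: [-2.0, 12.2, -5.6]
width: 9.1
```

play_rows:
  rows:
    - [0,[0,0,0],[0,0,0]]
    - [0,[0,0,0],[0,0,0]]
    - [0,[0,-0.5,0],[0,0,0]]
    - [0,[0,-1.5,0],[0,0,0]]
    - [0,[0,-2.5,0],[0,0,0]]
    - [0,[0,-3,0],[0,0,0]]
    - [0,[0,-3,0],[0,0,0]]
    - [0,[0,-3,0],[0,0,0]]

```text
clock: 31.65
eef_pos: [399.8, 283.2, 262.4]
tool_rot: [-1.57, 0.002, 1.653]
force: [0.4, 0.7, -2.7]
width: 9.4
```

```bash
python3 look.py wrist w20
```

```text
31.7 [402.3 284.6 266.8] [-90.34  -0.19  94.66] [1.8 0.6 0.6] 9.27506589871872
```

View pics/w20.png

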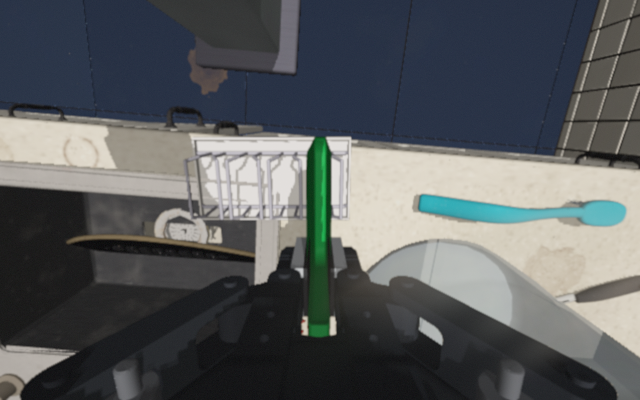

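play_rows:
  rows:
    - [0,[-1,-2,0],[0,0,0]]
    - [0,[-3,-1.5,0],[0,0.5,0]]
    - [0,[-3.5,0,0],[0,0.5,0]]
    - [0,[-3.5,0,0],[0,0.5,0]]
    - [0,[-3.5,0,0],[0,0.5,0]]
    - [0,[-3.5,0,0],[0,0.5,0]]
    - [0,[-3.5,0,-0.2],[0,0.5,0]]
    - [0,[-3.5,0,-0.2],[0,0.4,0]]

```text
clock: 32.5
eef_pos: [417.5, 33.0, 296.2]
tool_rot: [-1.57, 0.001, 1.593]
force: [-0.7, 0.6, -1.7]
width: 8.9
```

play_rows:
  rows:
    - [0,[-3.5,0,-0.3],[0,0,0]]
    - [0,[-3.5,0,-0.3],[0,0,0]]
    - [0,[-3.5,0,-0.3],[0,0,0]]
    - [0,[-3.5,0,-0.3],[0,0,0]]
    - [0,[-3.5,0,-0.3],[0,0,0]]
    - [0,[-3.5,0,-0.3],[0,0,0]]
    - [0,[-2.5,0,-0.3],[0,0,0]]
    - [0,[-1,0,0],[0,0,0]]

```text
clock: 33.3
eef_pos: [443.9, -212.6, 296.2]
tool_rot: [-1.57, 0.002, 1.59]
force: [0.6, 0.3, -1.6]
width: 9.1
```

```bash
python3 look.py wrist w21;python3 plan.py 467.5 -285.5 295 91.3 5
```

```text
33.35 [ 443.8 -212.8  296.2] [-89.94   0.13  91.07] [-0.2 -1.3 -2. ] 8.809671287146516
([-1.46, 0.03, -0.45], [-0.01, -0.05, -0.03])
([-1.46, 0.02, -0.44], [-0.01, -0.05, -0.03])
([-1.46, 0.03, -0.44], [-0.01, -0.05, -0.03])
([-1.47, 0.02, -0.45], [-0.01, -0.05, -0.03])
([-1.46, 0.02, -0.44], [-0.01, -0.05, -0.03])
```

View pics/w21.png

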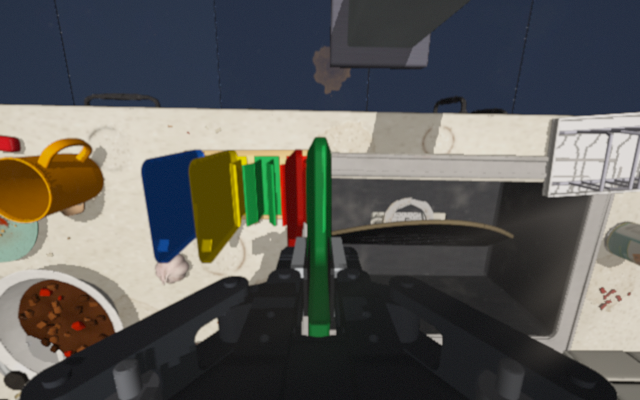

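play_rows:
  rows:
    - [0,[-1.2,0,-0.4],[0,0,0]]
    - [0,[-1.5,0,-0.5],[0,-0.2,0]]
    - [0,[-1.5,0,-0.5],[0,0,0]]
    - [0,[-1.5,0,-0.4],[0,0,0]]
    - [0,[-1.2,0,-0.4],[0,0,0]]
    - [0,[-0.4,0,0],[0,0,0]]
    - [0,[0,0,0],[0,0,0]]
    - [0,[0,0,0],[0,0,0]]

```text
clock: 34.15
eef_pos: [468.7, -281.1, 296.1]
tool_rot: [-1.57, -0.001, 1.598]
force: [-0.6, 0.2, -2.4]
width: 8.9
```

```bash
python3 look.py wrist w22 100 280 220 500 2;python3 plan.py 467.5 -285.5 200 91.3 1
```

```text
34.2 [ 468.8 -280.9  296.2] [-8.998e+01 -6.000e-02  9.157e+01] [-0.2 -0.3 -1.6] 8.84763571494814
([-0.47, 9.62, 0.14], [-0.02, 0.27, 0.06])
```

View pics/w22.png

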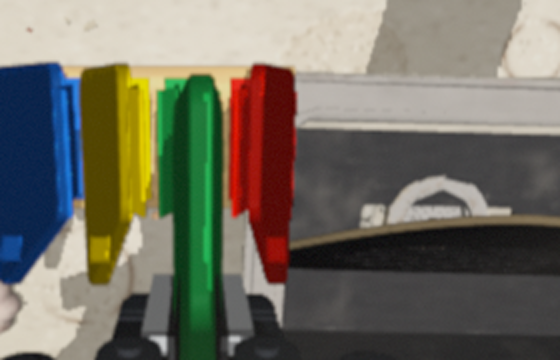

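play_rows:
  rows:
    - [0,[-0.4,0,0.1],[0,0.2,0]]
    - [0,[0,1,0],[0,0,0]]
    - [0,[0,1.8,0],[0,0,0]]
    - [0,[0,2,0],[0,0,0]]
    - [0,[0,2,0],[0,0,0]]
    - [0,[0,1.8,0],[0,0,0]]
    - [0,[0,1,0],[0,0,0]]
    - [0,[0,0,0],[0,0,0]]

```text
clock: 35.0
eef_pos: [467.1, -285.0, 198.8]
tool_rot: [-1.568, -0.002, 1.594]
force: [-0.7, 0.0, -1.0]
width: 9.4
```

```bash
python3 look.py wrist w23 100 280 220 500 2;python3 plan.py 467.5 -285.5 135 91.3 1
```

```text
35.05 [ 467.8 -285.6  199.8] [-8.994e+01 -3.000e-02  9.133e+01] [ 0.4 -0.2 -2.1] 9.107529507583179
([0.0, 6.48, 0.02], [-0.06, 0.03, 0.03])
```

View pics/w23.png

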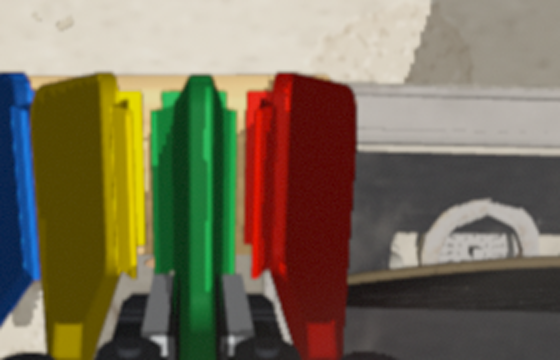

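play_rows:
  rows:
    - [0,[-0.1,0.5,0],[0,0,0]]
    - [0,[0,1.1,0],[0,0,0]]
    - [0,[0,1.2,0],[0,0,0]]
    - [0,[0,1.2,0],[0,0,0]]
    - [0,[0,1.2,0],[0,0,0]]
    - [0,[0,0.8,0],[0,0,0]]
    - [0,[0,0.4,0],[0,0,0]]
    - [0,[0,0.2,0],[0,0,0]]

```text
clock: 35.85
eef_pos: [467.9, -286.7, 133.7]
tool_rot: [-1.57, -0.0, 1.594]
force: [0.1, -0.2, -1.8]
width: 9.3
```

play_rows:
  rows:
    - [0,[0,0.2,0],[0,0,0]]
    - [0,[0,0.2,0],[0,0,0]]
    - [0,[0,0,0],[0,0,0]]
    - [0,[0,0,0],[0,0,0]]
    - [0,[0,0,0],[0,0,0]]
    - [0,[0,0,0],[0,0,0]]
    - [0,[0,0,0],[0,0,0]]
    - [0,[0,0,0],[0,0,0]]

```text
clock: 36.65
eef_pos: [468.1, -286.7, 130.3]
tool_rot: [-1.571, 0.0, 1.594]
force: [0.3, 0.1, -1.3]
width: 9.2
```

play_rows:
  rows:
    - [0,[0,0.1,0],[0,0,0]]
    - [0,[0,0.1,0],[0,0,0]]
    - [0,[0,0.1,0],[0,0,0]]
    - [0,[0,0.1,0],[0,0,0]]
    - [0,[0,0,0],[0,0,0]]
    - [0,[0,0,0],[0,0,0]]
    - [0,[0,0,0],[0,0,0]]
    - [0,[0,0,0],[0,0,0]]

```text
clock: 37.45
eef_pos: [468.0, -286.8, 126.3]
tool_rot: [-1.571, 0.0, 1.594]
force: [-0.2, -0.3, -0.5]
width: 8.9
```

```bash
python3 look.py wrist w24 100 280 220 500 2
```

```text
37.5 [ 468.1 -286.8  126.3] [-90.     0.    91.33] [-0.3 -0.2  0.1] 9.295191282691727
```

View pics/w24.png

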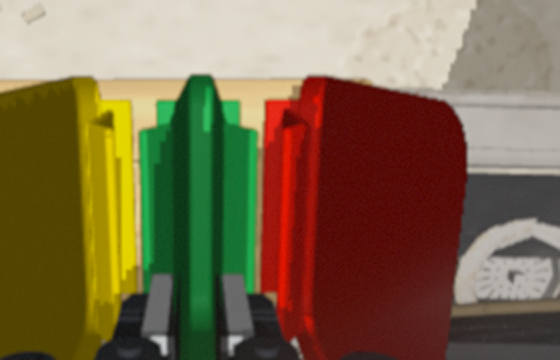

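play_rows:
  rows:
    - [0,[0,0.1,0],[0,0,0]]
    - [0,[0,0.1,0],[0,0,0]]
    - [0,[0,0,0],[0,0,0]]
    - [0,[0,0,0],[0,0,0]]
    - [0,[0,0,0],[0,0,0]]
    - [0,[0,0,0],[0,0,0]]
    - [0,[0,0,0],[0,0,0]]
    - [0,[0,0,0],[0,0,0]]

```text
clock: 38.3
eef_pos: [468.1, -287.0, 126.2]
tool_rot: [-1.572, -0.0, 1.594]
force: [-4.1, 2.0, 16.5]
width: 9.3
```

Firm floor contact at TCP z 126.2 (grasped at 127.1 in the drainer, consistent with 1 mm lower floor). Release.

play_rows:
  rows:
    - [0,[0,-0.2,0],[0,0,0]]
    - [0.15,[0,0,0],[0,0,0]]
    - [0.4,[0,0,0],[0,0,0]]
    - [0.4,[0,0,0],[0,0,0]]
    - [0.4,[0,-1.5,0],[0,0,0]]
    - [0.4,[0,-2.5,0],[0,0,0]]
    - [0.4,[0,-4,0],[0,0,0]]
    - [0.4,[0,-4,0],[0,0,0]]

```text
clock: 39.1
eef_pos: [467.6, -286.5, 247.0]
tool_rot: [-1.569, -0.001, 1.594]
force: [1.1, -0.4, 0.3]
width: 34.4
```

play_rows:
  rows:
    - [0.4,[0,-4,0],[0,0,0]]
    - [0.4,[0,-3,1],[0,0,0]]
    - [0.4,[0,0,2],[0,0,0]]
    - [0.4,[0,0,2],[0,0,0]]
    - [0.4,[0,0,1],[0,0,0]]
    - [0.4,[0,0,0],[0,0,0]]
    - [0.4,[0,0,0],[0,0,0]]
    - [0.4,[0,0,0],[0,0,0]]

```text
clock: 39.9
eef_pos: [409.2, -287.9, 316.0]
tool_rot: [-1.571, 0.0, 1.595]
force: [1.4, -0.6, 0.4]
width: 34.4
```

```bash
python3 look.py wrist w25 90 280 160 460 2; python3 look.py top t25 150 250 310 480 4; python3 look.py side s25 150 250 320 480 5
```

```text
39.95 [ 409.1 -287.9  316. ] [-8.999e+01  1.000e-02  9.140e+01] [-0.3  0.3 -0.7] 34.34733936256804
40.0 [ 408.9 -288.   316. ] [-8.998e+01  1.000e-02  9.139e+01] [ 0.4  1.4 -0.2] 34.16910944228554
40.05 [ 408.7 -288.   316. ] [-89.98   0.    91.38] [ 0.2 -0.2 -0.3] 34.424311353766846
```

View pics/w25.png

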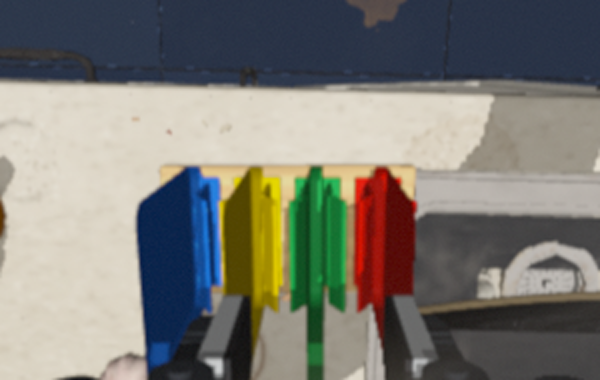

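View pics/t25.png

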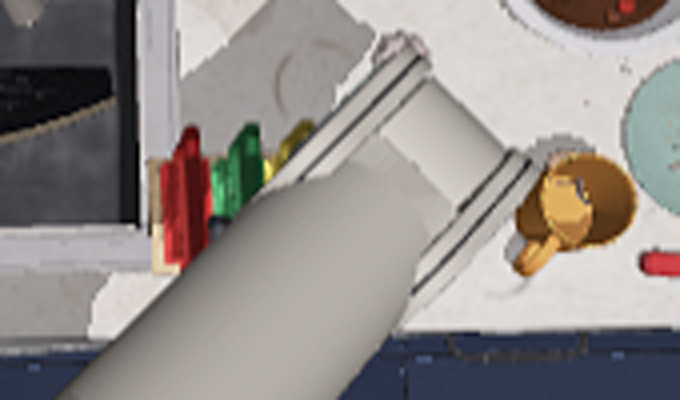

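View pics/s25.png

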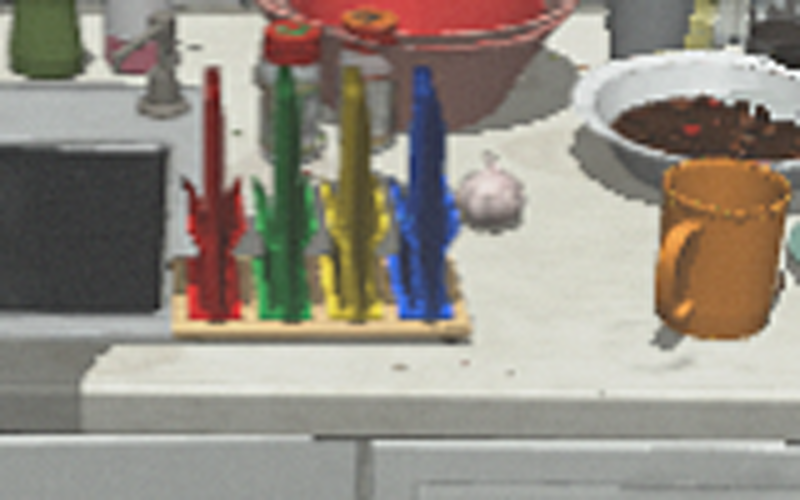

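Run:
```python
from h import *
p=np.load("w25.npy",allow_pickle=True).item(); im=p["img"][:,:,::-1]
C=lambda L: np.array(L)/2.+[160,90]-0.25
print("tips z32",onz(p,C([(192,168),(255,167),(315,166),(380,167)]),32).round(1)[:,:2], "slot fronts",onz(p,C([(210,178),(268,177),(300,178),(362,178)]),19).round(1)[:,:2])
cv2.imwrite("pics/w25c.png",cv2.resize(im[165:235,220:380],None,fx=5,fy=5,interpolation=cv2.INTER_CUBIC))
```

```text
tips z32 [[ 415.7 -377.7]
 [ 413.9 -331.9]
 [ 412.1 -288.3]
 [ 411.8 -241. ]] slot fronts [[ 425.2 -367.1]
 [ 423.4 -323.5]
 [ 423.6 -299.4]
 [ 422.5 -252.7]]
```

View pics/w25c.png

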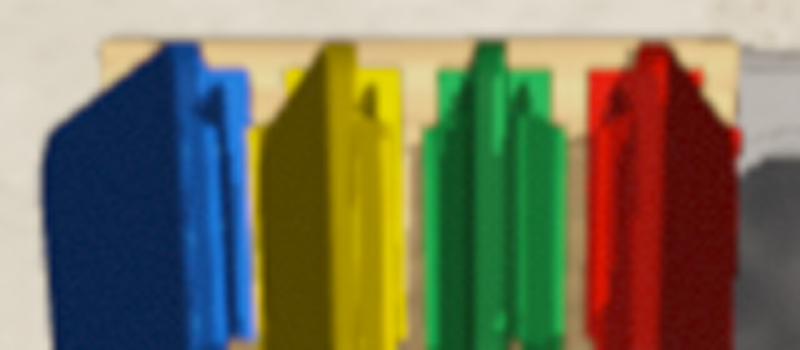

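```bash
python3 -c "
from cell import ctrl
print(ctrl.finish_job(), ctrl.read_state()['clock'])"
```

```text
the job is handed in; nothing more can be done
the job is handed in; nothing more can be done
```

I moved all four boards, in the order blue, yellow, red, green, into the slots of their own colour and handed the job in at about 40 s. I lowered each one until I felt 10–16 N from the slot floor, then opened the fingers and lifted away. The hand-in reports no verdict, so I can't confirm success beyond the checks below.

- **Final pictures:** The side and wrist views show all four boards upright in the right slots. Their front ends put them about 3 to 4 mm from the slot middles front to back, and about 1 to 3 mm across. The gripper is open and well above the boards.
- **Bystanders:** The arm never went near the orange mug or the food tin. The mug is standing in the last side and top views. The tin isn't clearly visible in those pictures, and I didn't re-measure either one.
- **Disagreements:** The top and wrist cameras differed by 2–7 mm on the rack's position, and I used the wrist camera. The green board was gripped about 4 mm to one side, with a 12 N sideways push while it was still in the drainer. It came out and seated normally.

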